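Fetch the boxed-in sample jar for weighing

TASK

The small jar at the back of the metal storage tray is boxed in by two tall bottles and a tall jar: first lift those three out and stand them upright inside the white side tray, then stand the small jar in the middle of the balance's pan, and last put the three tall ones back in the storage tray, each upright on the very spot where it stood before. Glass is fragile: set each piece down gently, do not drop it or tip it over, and leave the beaker, flask ring and spoon alone.

Things in the scene. Friction and masses are not known exactly. Their poses are not given: they have to be found in the camera images.
- small_jar: The jar to be weighed: small, low, straight-sided round amber jar with black screw lid; 42 mm diameter at the lid (glass 40 mm), 48 mm tall, lid the top 16 mm; about 0.09 kg. Origin: centre of its underside, z up. At the start it stands in the back (+x of the tray) middle of the storage tray, between the two tall bottles and the tall jar.
- round_bottle: Tall round narrow-necked amber bottle with black screw cap: body 46 mm diameter up to 80 mm, sloping shoulder up to 99 mm, cap 29 mm diameter from 106 mm to the top at 130 mm; about 0.22 kg. Origin: centre of its underside, z up.
- square_bottle: Square amber bottle with a round black screw cap: body 46 x 46 mm (sides along its x and y) up to 82 mm, shoulder up to 91 mm, cap 36 mm diameter from 95 mm to the top at 118 mm; about 0.20 kg. Origin: centre of its underside, z up.
- wide_jar: Tall wide-mouthed straight-sided round amber jar with a black screw lid as wide as itself: 50 mm diameter at the lid (glass 48 mm), 104 mm tall, lid the top 20 mm; about 0.24 kg. Origin: centre of its underside, z up.
- storage_tray: Fixed bare-metal tray, 150 (x) by 190 mm (y), rim 20 mm high, walls and floor 3 mm thick. Origin: centre of its underside, on the bench; x runs from its front (robot side) to its back. At the start the small jar stands at about x +35, y 0 mm; the three tall ones at about x +35, y +58; x +35, y -58; and x -23, y 0 mm (each within 5 mm); which stands where varies.
- side_tray: Fixed empty white plastic tray, the place to set the two tall bottles and the tall jar aside: 130 mm (x) by 240 mm (y), rim 15 mm high, walls and floor 3 mm thick (inner floor 3 mm above the bench). Origin: centre of its underside; its long side lies along its y.
- balance: Fixed white bench balance, 215 (x) x 170 mm (y), display and keys on the robot's side, flat round metal weighing pan 112 mm in diameter. Origin: on the bench exactly below the pan's centre; the pan's top is 57 mm above the bench and does not give. Housing 42 mm high (52 mm at the display), reaching from x -143 to +73 mm and y -85 to +85 mm.
- beaker: Bystander: empty glass beaker, 68 mm diameter, 85 mm tall, on the bench beyond the trays. Origin: centre of its underside. Leave it alone.
- flask_ring: Bystander: black rubber flask support ring, 104 mm outside, 60 mm inside diameter, 32 mm high, on the bench beyond the trays. Origin: centre of its underside. Leave it alone.
- spatula: Bystander: steel sampling spoon, 170 mm long, lying on the bench beyond the trays. Leave it alone.
Mind the look-alikes: they are no part of the job. Leave any green or purple look-alike of the wide_jar alone.

How it is judged (in metres and radians):
On the way, in this order (a step that is already met when the one before it is completed fails the run):
1. the round bottle, the square bottle and the wide jar all stand upright and released inside the side tray, the small jar still in its place in the storage tray (x of round_bottle in the frame of side_tray between -0.05 and 0.05 m and y of round_bottle in the frame of side_tray between -0.105 and 0.105 m and z of each of round_bottle, square_bottle, wide_jar in the frame of side_tray below 0.012 m and angle between each of round_bottle, square_bottle, wide_jar's own z axis and vertical below 0.1 rad and contact force between the fingers and round_bottle below 0.1 N and x of square_bottle in the frame of side_tray between -0.05 and 0.05 m and y of square_bottle in the frame of side_tray between -0.105 and 0.105 m and contact force between the fingers and square_bottle below 0.1 N and x of wide_jar in the frame of side_tray between -0.05 and 0.05 m and y of wide_jar in the frame of side_tray between -0.105 and 0.105 m and contact force between the fingers and wide_jar below 0.1 N and distance of small_jar from where it was at the start of the episode below 0.03 m), for 0.2 s.
2. the small jar stands released and upright on the balance pan, within 15 mm of its centre (horizontal distance between small_jar and balance below 0.015 m and z of small_jar in the frame of balance between 0.05 and 0.066 m and angle between small_jar's own z axis and vertical below 0.1 rad and contact force between the fingers and small_jar below 0.1 N), for 0.2 s.
At the end, for the whole second after the job is handed in: The small jar stands upright on the balance pan within 15 mm of its centre; the round bottle, the square bottle and the wide jar each stand upright in the storage tray within 15 mm of where they stood at the start; all are released and at rest (all of step 2 and distance of each of round_bottle, square_bottle, wide_jar from where it was at the start of the episode below 0.015 m and angle between each of round_bottle, square_bottle, wide_jar's own z axis and vertical below 0.1 rad and contact force between the fingers and round_bottle below 0.1 N and contact force between the fingers and square_bottle below 0.1 N and contact force between the fingers and wide_jar below 0.1 N and linear speed of each of round_bottle, square_bottle, wide_jar, small_jar below 0.03 m/s); the robot touches nothing.
It fails at once if a bottle or jar is tipped over (angle between any of round_bottle, square_bottle, wide_jar, small_jar's own z axis and vertical above 0.6 rad).
It fails at once if a bottle or jar is dropped (falls free faster than 0.6 m/s, about 2 cm) ((linear speed of round_bottle above 0.6 m/s and contact force between the fingers and round_bottle below 0.1 N) or (linear speed of square_bottle above 0.6 m/s and contact force between the fingers and square_bottle below 0.1 N) or (linear speed of wide_jar above 0.6 m/s and contact force between the fingers and wide_jar below 0.1 N) or (linear speed of small_jar above 0.6 m/s and contact force between the fingers and small_jar below 0.1 N)).
It fails at once if the beaker, flask ring or spoon is pushed more than 25 mm (distance of any of beaker, flask_ring, spatula from where it was at the start of the episode above 0.025 m).
It also fails if it takes over 144 s, if anything falls off the work surface, if the arm or the gripper's body presses on something with over 40 N, if the wrist force passes 120 N, or if a joint passes its speed limit or range.

ROBOT

A 7-joint arm with a two-finger parallel gripper is mounted at the origin on the work surface. World frame = base frame: x ahead of the robot, y to its left, z up, the work surface at z = 0. Lengths are in m, angles in degrees, forces in N, time in s.
With the tool pointing down it reaches from about 0.425 to 0.875 m from the base axis. Payload 4.7 kg.
Tool frame: the origin (TCP) lies between the finger pads; the fingertips stand 8 mm ahead of it and the grasp point (between the pads) lies 11 mm behind it (env.tip_extent is the distance from the TCP to the fingertips, in m); z points along the fingers, y is the line along which they close (so a half turn about z gives the same grasp; the last joint's range is limited). The gripper opens to 87 mm and grips with 3 to 60 N. Pads are 19 mm wide; open, the fingers measure 117 mm over their backs; the gripper's body (75 mm by 190 mm) begins 51 mm behind the grasp point.
Start: joints at [-72.817, 18.392, -4.016, 83.108, 1.295, 78.541, -3.26], TCP at [0.183, 0.624, 0.231] pointing down, gripper open.
Joint ranges: [-163.93, 163.93], [-17.29, 119.83], [-79.2, 71.16], [3.27, 140.29], [-89.18, 269.18], [5.43, 117.66], [-154.24, 154.24]. Speed limits (degrees/s): [147.25, 147.25, 180, 180, 180, 180, 180].

INTERFACE

Orientations are given as [roll, pitch, yaw] about the fixed x, y, z axes, in that order (R = Rz(yaw) Ry(pitch) Rx(roll)).
In Python, from cell import sensors, vision, workorder, env gives the robot as it stands.
- The arm moves only by the tool drive_tool, never from a script. Its argument "moves" is a list of rows, each an object of numbers: "x", "y", "z": the shift along the tool's x, y, z in mm; "rx", "ry", "rz": the turn, a rotation vector about the tool's x, y, z in rad; "fingers": the closure, from -1 (fully open) to 1 (shut). In form: [{"x": .., "y": .., "z": .., "rx": .., "ry": .., "rz": .., "fingers": ..}, ...]. A call has 1 to 20 rows; each row is the pose to reach, as a shift and turn from the pose commanded when the call began, along the tool's axes at that moment; what a row does not reach only later rows make up. A row lasts 1/8 s, in which the tool goes at most 62.5 mm and 10.7 degrees, less where a joint would pass 70% of its speed; a pose out of reach is approached as far as the arm can. A call with a gripper value outside its range is refused whole. The fingers move at their own pace and stop on an object; "force" is the grip in N (left out, the last holds). Time passes only in rows, so rows that repeat a pose let the fingers close. It gives the time, the measured TCP pose, the force, the opening and the grip force at its end, in the units of the state.
- sensors.get_obs(): the state, without advancing time (a new reading comes with each control period).
- vision.read_camera(name): name is "scene" or "top" or "wrist"; returns a dict with "image" (384x512x3 uint8, red, green, blue), "fx", "fy", "cx", "cy" (pixels), "R" (3x3) and "t" (3): a world point X has camera coordinates R X + t. Camera axes: x right, y down, z forward; pixel columns grow to the right and rows downward; lengths in m; the calibration is good to about 2 mm. A picture is of the moment at which its call begins. There is no depth.
- workorder.sign_off(): hands the job in; it is judged then, once.
The state is a dict: "time_s": time; "qpos": joint angles; "joint_velocities": joint speeds; "effort": joint torques, N m; "tool_pos": TCP position; "tool_rot": TCP orientation; "force": force on the tool from outside, world axes, zero at the start; "wrist_torque": the same for the moment, N m; "grip_width": finger opening in m; "grasp_force": force on a finger pad.
Only numpy, scipy, OpenCV 4.12 (cv2) and the standard library are available. Lean on these libraries where they do the work, as an engineer would, in place of code of your own. Each camera call takes 0.05 s, during which the arm holds its last target. There are 200 camera calls.

## Working session

There is one attempt and no reset: what is moved stays moved. The work goes in short steps, Python scripts to look and compute and a tool call to move; the robot and the scene stay as the last step left them, time stands still between calls to the robot, and variables do not carry over. Pictures are saved under pics/ and viewed, at most 17 in all, crops included, and the job is handed in when it is done.

Besides the shell and the picture viewer there is one more tool, called after ">>>" as name([rows], argument=value, ...), one row to a line, values as JSON. drive_tool: Moves the arm, as the interface text tells. Its arguments: {"type":"object","properties":{"moves":{"type":"array"},"force":{"type":"number"}},"required":["moves"]}

```bash
mkdir -p pics
python3 - <<'E'
from cell import sensors, vision
import cv2
o=sensors.get_obs(); print({k:o[k] for k in('time_s','tool_pos','tool_rot','grip_width')})
for n in('scene','top'):
    c=vision.read_camera(n); cv2.imwrite(f'pics/{n}0.png',c['image'][:,:,::-1]); 
    print(n,c['fx'],c['cx'],c['cy'],c['R'],c['t'])
E
```

```text
{'time_s': 0.0, 'tool_pos': array([0.18314759, 0.62308357, 0.22943991]), 'tool_rot': array([-1.79886264e+02,  6.44882121e-03,  1.63627119e+02]), 'grip_width': 0.08716041223176069}
scene 389.8623243217093 256.7894595158533 192.15830122016936 [[ 0.87321656  0.4872469   0.00912632]
 [ 0.34850007 -0.61125291 -0.71057553]
 [-0.34064724  0.62366684 -0.70356175]] [-0.47569578 -0.17825132  1.18928743]
top 421.4974228187845 257.73694157182075 188.80685861022798 [[ 0.14915749 -0.98881146 -0.0019836 ]
 [-0.96318145 -0.14483695 -0.22650332]
 [ 0.22368178  0.03569523 -0.97400837]] [-0.07378034  0.54703965  0.99521375]
```

View pics/scene0.png

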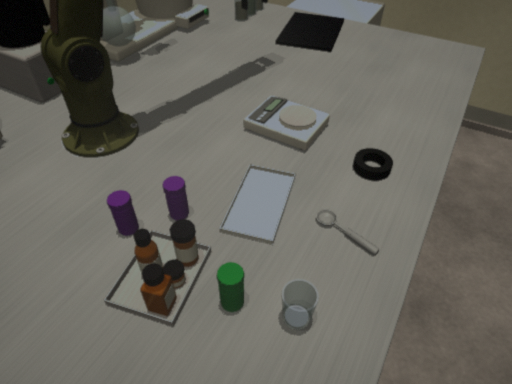

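View pics/top0.png

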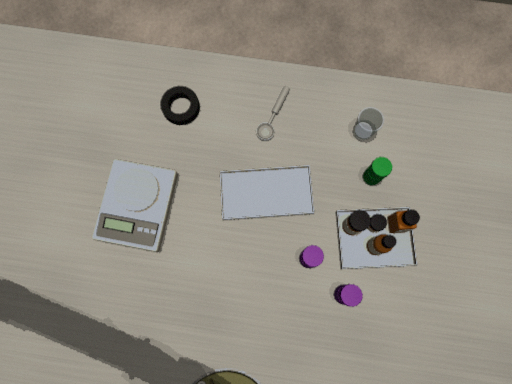

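```bash
cat > h.py <<'E'
import numpy as np, cv2
from cell import sensors, vision
def ray(c,u,v,z):
    d=c['R'].T@np.array([(u-c['cx'])/c['fx'],(v-c['cy'])/c['fy'],1]); o=-c['R'].T@c['t']
    return o+d*(z-o[2])/d[2]
def proj(c,X):
    p=c['R']@np.asarray(X)+c['t']; return c['fx']*p[0]/p[2]+c['cx'],c['fy']*p[1]/p[2]+c['cy']
E
python3 - <<'E'
from h import *
a=cv2.imread('pics/top0.png'); b=cv2.imread('pics/scene0.png')
A=cv2.resize(a[145:280,325:425],None,fx=5.5,fy=4.4,interpolation=cv2.INTER_CUBIC) if 0 else cv2.resize(a[195:275,325:425],None,fx=8,fy=7.5,interpolation=cv2.INTER_CUBIC)
cv2.imwrite('pics/c1.png',A)
B=cv2.resize(b[205:325,100:220],None,fx=5,fy=5,interpolation=cv2.INTER_CUBIC); cv2.imwrite('pics/c2.png',B)
c=vision.read_camera('top'); h=cv2.cvtColor(a,cv2.COLOR_BGR2HSV)
for n,lo,hi,z in(('green',(50,150,60),(75,255,255),.09),('purple',(135,120,50),(160,255,255),.09)):
    m=cv2.inRange(h,lo,hi)
    _,_,st,ce=cv2.connectedComponentsWithStats(m)
    for s,q in zip(st[1:],ce[1:]):
        if s[4]>60: print(n,s,q,ray(c,*q,z).round(3))
g=cv2.cvtColor(a,cv2.COLOR_BGR2GRAY)
for n,p in dict(side=[(220,171),(309,167),(313,214),(223,219)],stor=[(337,210),(412,208),(415,265),(341,269)]).items():
    P=np.array([ray(c,*q,.015)[:2] for q in p]); print(n,P.round(3).tolist(),P.mean(0),[np.linalg.norm(P[i]-P[i-1]).round(3) for i in range(4)],np.degrees(np.arctan2(*(P[0]-P[3])[::-1])))
for n,u,v,z in(('wide',360,220,.107),('small',378,223,.051),('square',411,217,.121),('round',389,241,.133),('pan',140,191,.057),('ring',180,105,.03),('beaker',370,120,.085)): print(n,ray(c,u,v,z).round(3))
E
```

```text
green [371 158  21  19 301] [381.44518272 166.71096346] [ 0.647 -0.287  0.09 ]
purple [301 246  22  22 364] [311.9010989  256.07417582] [ 0.404 -0.143  0.09 ]
purple [340 285  22  21 379] [350.52770449 294.99472296] [ 0.329 -0.242  0.09 ]
side [[0.596, 0.116], [0.642, -0.116], [0.518, -0.141], [0.47, 0.087]] [ 0.55654856 -0.01331551] [np.float64(0.129), np.float64(0.237), np.float64(0.127), np.float64(0.233)] 13.184380923106449
stor [[0.538, -0.202], [0.572, -0.393], [0.427, -0.411], [0.389, -0.228]] [ 0.48145384 -0.30834009] [np.float64(0.151), np.float64(0.195), np.float64(0.146), np.float64(0.187)] 9.964587374747055
wide [ 0.503 -0.243  0.107]
small [ 0.513 -0.3    0.051]
square [ 0.525 -0.357  0.121]
round [ 0.46  -0.307  0.133]
pan [0.503 0.302 0.057]
ring [0.759 0.253 0.03 ]
beaker [ 0.768 -0.249  0.085]
```

View pics/c1.png

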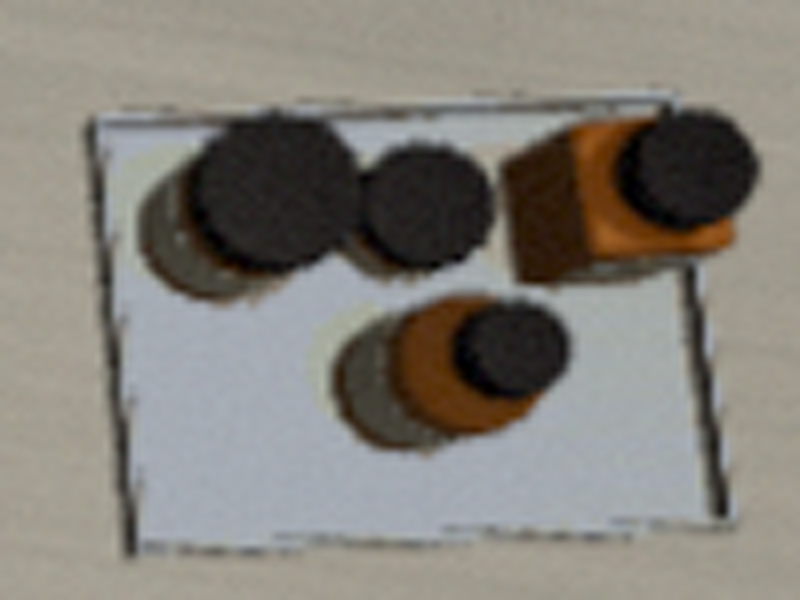

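```bash
cat >> h.py <<'E'
from scipy.spatial.transform import Rotation as Ro
def go(x,y,z,yaw,o=None):
    o=o or sensors.get_obs(); R=Ro.from_euler('xyz',o['tool_rot'],degrees=True)
    s=R.inv().apply(np.array([x,y,z])-o['tool_pos'])*1000
    r=(R.inv()*Ro.from_euler('xyz',[180,0,yaw],degrees=True)).as_rotvec()
    print('xyz',s.round(1),'rot',r.round(3))
E
python3 - <<'E'
from h import *
c=vision.read_camera('top')
for n,u,v,z in(('wide',359.4,220.6,.097),('small',378.4,222.5,.043),('square',411.1,217.4,.1095),('round',389.1,241.3,.121)): print(n,ray(c,u,v,z).round(4))
go(.6,.2,.3,101); go(.46,-.3,.3,101)
E
```

```text
wide [ 0.5032 -0.244   0.097 ]
small [ 0.5156 -0.3032  0.043 ]
square [ 0.5265 -0.361   0.1095]
round [ 0.4609 -0.3109  0.121 ]
xyz [-519.2 -288.7  -69.8] rot [-1.000e-03  1.000e-03  1.093e+00]
xyz [-525.8 -807.9  -69.1] rot [-1.000e-03  1.000e-03  1.093e+00]
```

View pics/c2.png

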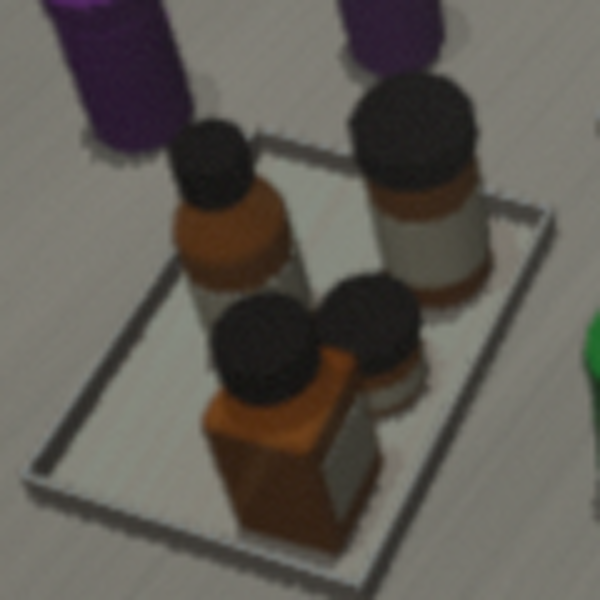

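>>> drive_tool([
  {"x": -260,"y": -144,"z": -69,"rz": 0.55},
  {"x": -519,"y": -289,"z": -69,"rz": 1.093},
  {"x": -519,"y": -289,"z": -69,"rz": 1.093},
  {"x": -519,"y": -289,"z": -69,"rz": 1.093},
  {"x": -519,"y": -289,"z": -69,"rz": 1.093},
  {"x": -519,"y": -289,"z": -69,"rz": 1.093},
  {"x": -519,"y": -289,"z": -69,"rz": 1.093},
  {"x": -519,"y": -289,"z": -69,"rz": 1.093},
  {"x": -519,"y": -289,"z": -69,"rz": 1.093},
  {"x": -526,"y": -808,"z": -69,"rz": 1.093},
  {"x": -526,"y": -808,"z": -69,"rz": 1.093},
  {"x": -526,"y": -808,"z": -69,"rz": 1.093},
  {"x": -526,"y": -808,"z": -69,"rz": 1.093},
  {"x": -526,"y": -808,"z": -69,"rz": 1.093},
  {"x": -526,"y": -808,"z": -69,"rz": 1.093},
  {"x": -526,"y": -808,"z": -69,"rz": 1.093},
  {"x": -526,"y": -808,"z": -69,"rz": 1.093},
  {"x": -526,"y": -808,"z": -69,"rz": 1.093},
  {"x": -526,"y": -808,"z": -69,"rz": 1.093},
  {"x": -526,"y": -808,"z": -69,"rz": 1.093},
])

```text
invalid input at $.moves[0]: expected keys x, y, z, rx, ry, rz, fingers
```

Run:
```python
from h import *
o=sensors.get_obs(); print(o['time_s'],o['tool_pos'],o['tool_rot'],o['qpos'].round(1))
c=vision.read_camera('scene')
for n,u,v,z in(('wide',182.6,231,.097),('small',173.6,269.6,.043),('square',153.2,274.6,.1095),('round',142.6,237.6,.121)): print(n,ray(c,u,v,z).round(4))
w=vision.read_camera('wrist'); im=w['image'][:,:,::-1].copy(); cv2.imwrite('pics/w0raw.png',im); print((-w['R'].T@w['t']).round(3),w['R'].round(2))
for X in((.5032,-.244,.107),(.5156,-.3032,.051),(.5265,-.361,.121),(.4609,-.3109,.133)):
    cv2.circle(im,tuple(int(round(q)) for q in proj(w,X)),2,(0,255,0),-1)
cv2.imwrite('pics/w0.png',im)
```

```text
0.2 [0.18319349 0.62330408 0.22984725] [-1.79930365e+02  5.28096326e-03  1.63627515e+02] [-72.8  18.4  -4.   83.2   1.3  78.5  -3.3]
wide [ 0.5071 -0.245   0.097 ]
small [ 0.5196 -0.3031  0.043 ]
square [ 0.5301 -0.3611  0.1095]
round [ 0.4646 -0.3108  0.121 ]
[0.109 0.646 0.385] [[ 0.28  0.96 -0.  ]
 [ 0.92 -0.27  0.28]
 [ 0.27 -0.08 -0.96]]
```

View pics/w0.png

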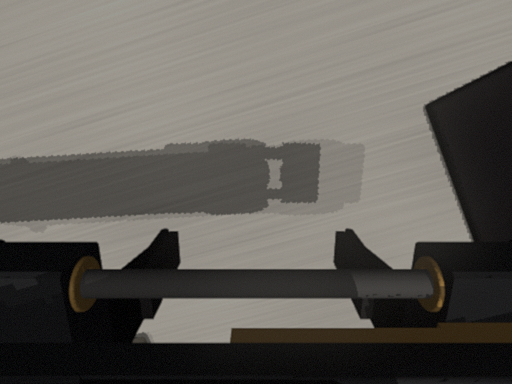

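>>> drive_tool([
  {"x": -260,"y": -144,"z": -69,"rx": 0,"ry": 0,"rz": 0.55,"fingers": -1},
  {"x": -519,"y": -289,"z": -69,"rx": 0,"ry": 0,"rz": 1.093,"fingers": -1},
  {"x": -519,"y": -289,"z": -69,"rx": 0,"ry": 0,"rz": 1.093,"fingers": -1},
  {"x": -519,"y": -289,"z": -69,"rx": 0,"ry": 0,"rz": 1.093,"fingers": -1},
  {"x": -519,"y": -289,"z": -69,"rx": 0,"ry": 0,"rz": 1.093,"fingers": -1},
  {"x": -519,"y": -289,"z": -69,"rx": 0,"ry": 0,"rz": 1.093,"fingers": -1},
  {"x": -519,"y": -289,"z": -69,"rx": 0,"ry": 0,"rz": 1.093,"fingers": -1},
  {"x": -519,"y": -289,"z": -69,"rx": 0,"ry": 0,"rz": 1.093,"fingers": -1},
  {"x": -519,"y": -289,"z": -69,"rx": 0,"ry": 0,"rz": 1.093,"fingers": -1},
  {"x": -526,"y": -808,"z": -69,"rx": 0,"ry": 0,"rz": 1.093,"fingers": -1},
  {"x": -526,"y": -808,"z": -69,"rx": 0,"ry": 0,"rz": 1.093,"fingers": -1},
  {"x": -526,"y": -808,"z": -69,"rx": 0,"ry": 0,"rz": 1.093,"fingers": -1},
  {"x": -526,"y": -808,"z": -69,"rx": 0,"ry": 0,"rz": 1.093,"fingers": -1},
  {"x": -526,"y": -808,"z": -69,"rx": 0,"ry": 0,"rz": 1.093,"fingers": -1},
  {"x": -526,"y": -808,"z": -69,"rx": 0,"ry": 0,"rz": 1.093,"fingers": -1},
  {"x": -526,"y": -808,"z": -69,"rx": 0,"ry": 0,"rz": 1.093,"fingers": -1},
  {"x": -526,"y": -808,"z": -69,"rx": 0,"ry": 0,"rz": 1.093,"fingers": -1},
  {"x": -526,"y": -808,"z": -69,"rx": 0,"ry": 0,"rz": 1.093,"fingers": -1},
  {"x": -526,"y": -808,"z": -69,"rx": 0,"ry": 0,"rz": 1.093,"fingers": -1},
  {"x": -526,"y": -808,"z": -69,"rx": 0,"ry": 0,"rz": 1.093,"fingers": -1},
])

```text
time_s: 2.8
tool_pos: [0.4606, -0.2988, 0.2994]
tool_rot: [180.0, -0.1, 101.1]
force: [0.3, -0.2, -0.5]
grip_width: 0.0868
grasp_force: 0.0
```

Run:
```python
from h import *
o=sensors.get_obs(); print(o['time_s'],o['tool_pos'],o['tool_rot'],o['qpos'].round(1))
w=vision.read_camera('wrist'); im=w['image'][:,:,::-1].copy(); cv2.imwrite('pics/w1raw.png',im); print((-w['R'].T@w['t']).round(3))
for X in((.505,-.244,.107),(.5175,-.3032,.051),(.5285,-.361,.121),(.4629,-.3109,.133)):
    cv2.circle(im,tuple(int(round(q)) for q in proj(w,X)),2,(0,255,0),-1)
cv2.imwrite('pics/w1.png',im)
go(.4629,-.3109,.129,101)
```

```text
2.8 [ 0.46059478 -0.29881492  0.29937392] [ 1.79984361e+02 -5.57635569e-02  1.01053135e+02] [-14.    5.   47.7  92.9  -3.8  83.7  45. ]
[ 0.446 -0.222  0.454]
xyz [-13.   -0.6 170.3] rot [ 0.    -0.001  0.002]
```

View pics/w1.png

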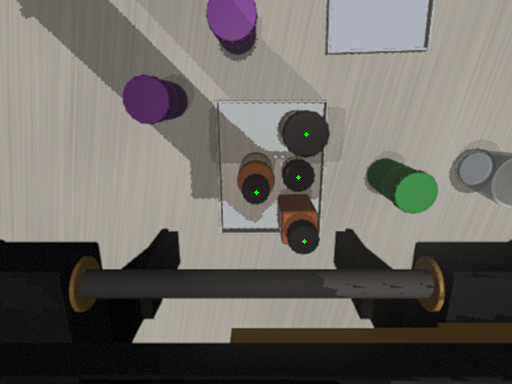

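>>> drive_tool([
  {"x": -13,"y": 0,"z": 60,"rx": 0,"ry": 0,"rz": 0,"fingers": -1},
  {"x": -13,"y": 0,"z": 110,"rx": 0,"ry": 0,"rz": 0,"fingers": -1},
  {"x": -13,"y": 0,"z": 150,"rx": 0,"ry": 0,"rz": 0,"fingers": -1},
  {"x": -13,"y": 0,"z": 175,"rx": 0,"ry": 0,"rz": 0,"fingers": -1},
  {"x": -13,"y": 0,"z": 189,"rx": 0,"ry": 0,"rz": 0,"fingers": -1},
  {"x": -13,"y": 0,"z": 189,"rx": 0,"ry": 0,"rz": 0,"fingers": -1},
  {"x": -13,"y": 0,"z": 189,"rx": 0,"ry": 0,"rz": 0,"fingers": -1},
], force=20)

```text
time_s: 3.72
tool_pos: [0.4636, -0.3128, 0.1117]
tool_rot: [179.9, 0.1, 101.0]
force: [0.5, 0.5, 0.2]
grip_width: 0.0871
grasp_force: 0.0
```

Run:
```python
from h import *
o=sensors.get_obs(); print(o['time_s'],o['tool_pos'],o['tool_rot'])
w=vision.read_camera('wrist'); im=w['image'][:,:,::-1].copy(); cv2.imwrite('pics/w2.png',im)
go(.4629,-.3109,.110,101)
```

```text
3.725 [ 0.46362527 -0.31275154  0.11172886] [1.79897334e+02 5.32564676e-02 1.01041984e+02]
xyz [ 2.1 -0.3  1.8] rot [0.002 0.001 0.001]
```

View pics/w2.png

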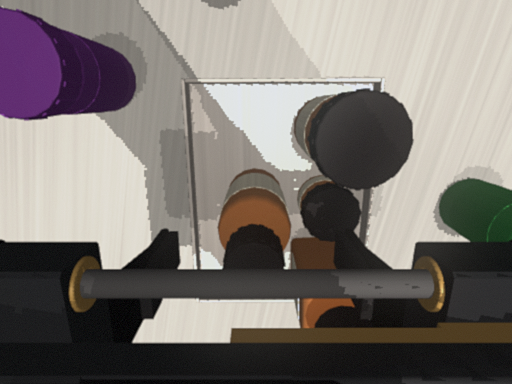

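>>> drive_tool([
  {"x": 2,"y": 0,"z": 1,"rx": 0,"ry": 0,"rz": 0,"fingers": -1},
  {"x": 2,"y": 0,"z": 1,"rx": 0,"ry": 0,"rz": 0,"fingers": 1},
  {"x": 2,"y": 0,"z": 1,"rx": 0,"ry": 0,"rz": 0,"fingers": 1},
  {"x": 2,"y": 0,"z": 1,"rx": 0,"ry": 0,"rz": 0,"fingers": 1},
  {"x": 2,"y": 0,"z": 1,"rx": 0,"ry": 0,"rz": 0,"fingers": 1},
  {"x": 2,"y": 0,"z": 1,"rx": 0,"ry": 0,"rz": 0,"fingers": 1},
  {"x": 2,"y": 0,"z": 1,"rx": 0,"ry": 0,"rz": 0,"fingers": 1},
], force=20)

```text
time_s: 4.65
tool_pos: [0.4622, -0.3107, 0.1095]
tool_rot: [180.0, -0.0, 101.0]
force: [0.3, 0.4, -0.0]
grip_width: 0.0348
grasp_force: 0.0
```

Run:
```python
from h import *
o=sensors.get_obs(); print(o['time_s'],o['tool_pos'],o['tool_rot'],o['grip_width'],o['grasp_force'],o['force'])
x,y,z=o['tool_pos']
go(x,y,.30,101); go(.543,.055,.30,101); go(.543,.055,z+.001,101)
```

```text
4.65 [ 0.46223761 -0.31071156  0.10952594] [ 1.79998089e+02 -2.26794818e-03  1.00996092e+02] 0.034849762639863155 0.0 [ 0.33093245  0.42088168 -0.030061  ]
xyz [   0.     0.  -190.5] rot [ 0. -0. -0.]
xyz [ 343.6  149.  -190.5] rot [ 0. -0. -0.]
xyz [343.6 149.   -1. ] rot [ 0. -0. -0.]
```

>>> drive_tool([
  {"x": 0,"y": 0,"z": 0,"rx": 0,"ry": 0,"rz": 0,"fingers": 1},
  {"x": 0,"y": 0,"z": 0,"rx": 0,"ry": 0,"rz": 0,"fingers": 1},
  {"x": 0,"y": 0,"z": 0,"rx": 0,"ry": 0,"rz": 0,"fingers": 1},
  {"x": 0,"y": 0,"z": -5,"rx": 0,"ry": 0,"rz": 0,"fingers": 1},
  {"x": 0,"y": 0,"z": -15,"rx": 0,"ry": 0,"rz": 0,"fingers": 1},
  {"x": 0,"y": 0,"z": -30,"rx": 0,"ry": 0,"rz": 0,"fingers": 1},
], force=20)

```text
time_s: 5.4
tool_pos: [0.4621, -0.3106, 0.1403]
tool_rot: [-180.0, -0.0, 101.0]
force: [0.6, 0.0, -1.2]
grip_width: 0.0283
grasp_force: 20.0
```

>>> drive_tool([
  {"x": 0,"y": 0,"z": -40,"rx": 0,"ry": 0,"rz": 0,"fingers": 1},
  {"x": 0,"y": 0,"z": -80,"rx": 0,"ry": 0,"rz": 0,"fingers": 1},
  {"x": 20,"y": 9,"z": -110,"rx": 0,"ry": 0,"rz": 0,"fingers": 1},
  {"x": 55,"y": 24,"z": -125,"rx": 0,"ry": 0,"rz": 0,"fingers": 1},
  {"x": 100,"y": 43,"z": -125,"rx": 0,"ry": 0,"rz": 0,"fingers": 1},
  {"x": 150,"y": 65,"z": -125,"rx": 0,"ry": 0,"rz": 0,"fingers": 1},
  {"x": 200,"y": 87,"z": -125,"rx": 0,"ry": 0,"rz": 0,"fingers": 1},
  {"x": 250,"y": 108,"z": -125,"rx": 0,"ry": 0,"rz": 0,"fingers": 1},
  {"x": 290,"y": 126,"z": -125,"rx": 0,"ry": 0,"rz": 0,"fingers": 1},
  {"x": 320,"y": 139,"z": -110,"rx": 0,"ry": 0,"rz": 0,"fingers": 1},
  {"x": 337,"y": 146,"z": -85,"rx": 0,"ry": 0,"rz": 0,"fingers": 1},
  {"x": 343,"y": 149,"z": -55,"rx": 0,"ry": 0,"rz": 0,"fingers": 1},
  {"x": 343,"y": 149,"z": -25,"rx": 0,"ry": 0,"rz": 0,"fingers": 1},
  {"x": 343,"y": 149,"z": 0,"rx": 0,"ry": 0,"rz": 0,"fingers": 1},
  {"x": 343,"y": 149,"z": 15,"rx": 0,"ry": 0,"rz": 0,"fingers": 1},
  {"x": 343,"y": 149,"z": 23,"rx": 0,"ry": 0,"rz": 0,"fingers": 1},
  {"x": 343,"y": 149,"z": 27,"rx": 0,"ry": 0,"rz": 0,"fingers": 1},
  {"x": 343,"y": 149,"z": 29,"rx": 0,"ry": 0,"rz": 0,"fingers": 1},
  {"x": 343,"y": 149,"z": 30,"rx": 0,"ry": 0,"rz": 0,"fingers": 1},
  {"x": 343,"y": 149,"z": 30,"rx": 0,"ry": 0,"rz": 0,"fingers": 1},
])

```text
time_s: 7.9
tool_pos: [0.5433, 0.0545, 0.1099]
tool_rot: [180.0, -0.0, 101.0]
force: [0.4, -0.3, -1.6]
grip_width: 0.0284
grasp_force: 20.0
```

Run:
```python
from h import *
o=sensors.get_obs(); print(o['time_s'],o['tool_pos'],o['tool_rot'],o['grip_width'],o['grasp_force'],o['force'],o['qpos'].round(0))
c=vision.read_camera('top'); a=c['image'][:,:,::-1]; b=vision.read_camera('scene')['image'][:,:,::-1]
f=lambda i:cv2.resize(i,None,fx=3,fy=3,interpolation=cv2.INTER_CUBIC)
cv2.imwrite('pics/p1.png',np.hstack([f(a[130:260,200:330]),f(b[130:260,190:320])]))
```

```text
7.9 [0.54329331 0.05450017 0.10988835] [ 1.79964104e+02 -7.40425999e-03  1.01000079e+02] 0.028367964965173298 19.999882281772443 [ 0.39494892 -0.33497677 -1.62368828] [-35.  12.  30. 107.  -7.  62.   8.]
```

View pics/p1.png

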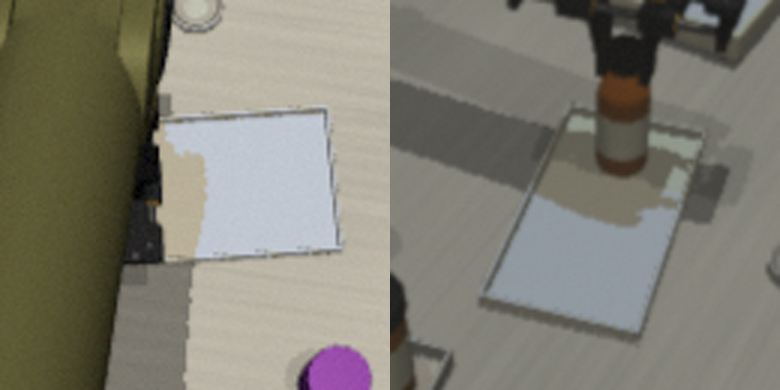

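>>> drive_tool([
  {"x": 0,"y": 0,"z": 0.5,"rx": 0,"ry": 0,"rz": 0,"fingers": 1},
  {"x": 0,"y": 0,"z": 1,"rx": 0,"ry": 0,"rz": 0,"fingers": 1},
  {"x": 0,"y": 0,"z": 1,"rx": 0,"ry": 0,"rz": 0,"fingers": 1},
])

```text
time_s: 8.38
tool_pos: [0.5435, 0.0545, 0.1095]
tool_rot: [179.9, -0.0, 101.0]
force: [-1.4, 0.2, 5.5]
grip_width: 0.028
grasp_force: 20.0
```

Run:
```python
from h import *
go(.5052,-.2445,.22,101);go(.5052,-.2445,.086,101)
```

```text
xyz [-286.1  -94.5 -110.7] rot [ 0.001 -0.    -0.   ]
xyz [-286.2  -94.6   23.3] rot [ 0.001 -0.    -0.   ]
```

>>> drive_tool([
  {"x": 0,"y": 0,"z": 0,"rx": 0,"ry": 0,"rz": 0,"fingers": -1},
  {"x": 0,"y": 0,"z": 0,"rx": 0,"ry": 0,"rz": 0,"fingers": -1},
  {"x": 0,"y": 0,"z": 0,"rx": 0,"ry": 0,"rz": 0,"fingers": -1},
  {"x": 0,"y": 0,"z": -10,"rx": 0,"ry": 0,"rz": 0,"fingers": -1},
  {"x": 0,"y": 0,"z": -40,"rx": 0,"ry": 0,"rz": 0,"fingers": -1},
  {"x": 0,"y": 0,"z": -90,"rx": 0,"ry": 0,"rz": 0,"fingers": -1},
  {"x": -50,"y": -17,"z": -110,"rx": 0,"ry": 0,"rz": 0,"fingers": -1},
  {"x": -105,"y": -35,"z": -110,"rx": 0,"ry": 0,"rz": 0,"fingers": -1},
  {"x": -160,"y": -53,"z": -110,"rx": 0,"ry": 0,"rz": 0,"fingers": -1},
  {"x": -215,"y": -71,"z": -110,"rx": 0,"ry": 0,"rz": 0,"fingers": -1},
  {"x": -265,"y": -88,"z": -110,"rx": 0,"ry": 0,"rz": 0,"fingers": -1},
  {"x": -286,"y": -94.5,"z": -90,"rx": 0,"ry": 0,"rz": 0,"fingers": -1},
  {"x": -286,"y": -94.5,"z": -50,"rx": 0,"ry": 0,"rz": 0,"fingers": -1},
  {"x": -286,"y": -94.5,"z": -15,"rx": 0,"ry": 0,"rz": 0,"fingers": -1},
  {"x": -286,"y": -94.5,"z": 10,"rx": 0,"ry": 0,"rz": 0,"fingers": -1},
  {"x": -286,"y": -94.5,"z": 22,"rx": 0,"ry": 0,"rz": 0,"fingers": -1},
  {"x": -286,"y": -94.5,"z": 23,"rx": 0,"ry": 0,"rz": 0,"fingers": -1},
  {"x": -286,"y": -94.5,"z": 23,"rx": 0,"ry": 0,"rz": 0,"fingers": -1},
])

```text
time_s: 10.62
tool_pos: [0.5057, -0.2447, 0.0867]
tool_rot: [179.9, 0.0, 101.0]
force: [-0.8, -0.3, 0.1]
grip_width: 0.0869
grasp_force: 0.0
```

Run:
```python
from h import *
o=sensors.get_obs(); print(o['tool_pos'],o['tool_rot'],o['grip_width'],o['force'])
w=vision.read_camera('wrist')['image'][:,:,::-1]; s=vision.read_camera('scene')['image'][:,:,::-1]
cv2.imwrite('pics/p2.png',np.hstack([cv2.resize(w,(400,300)),cv2.resize(s[120:330,80:360],(400,300))]))
```

```text
[ 0.50572362 -0.24465429  0.0867155 ] [1.79898764e+02 4.44934054e-02 1.01006376e+02] 0.08694518725089595 [-0.8174268  -0.27602908  0.1443345 ]
```

View pics/p2.png

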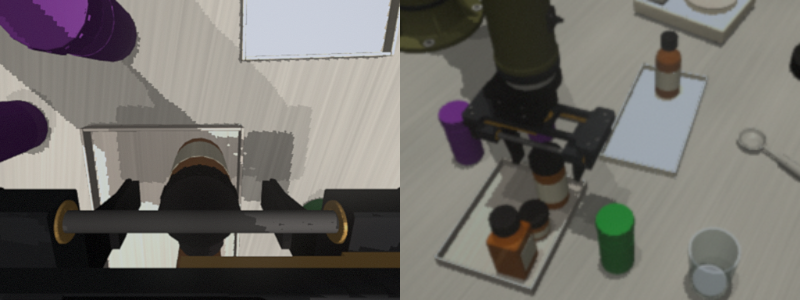

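>>> drive_tool([
  {"x": 0,"y": 0,"z": 0,"rx": 0,"ry": 0,"rz": 0,"fingers": 1},
  {"x": 0,"y": 0,"z": 0,"rx": 0,"ry": 0,"rz": 0,"fingers": 1},
  {"x": 0,"y": 0,"z": 0,"rx": 0,"ry": 0,"rz": 0,"fingers": 1},
  {"x": 0,"y": 0,"z": 0,"rx": 0,"ry": 0,"rz": 0,"fingers": 1},
  {"x": 0,"y": 0,"z": 0,"rx": 0,"ry": 0,"rz": 0,"fingers": 1},
  {"x": 0,"y": 0,"z": 0,"rx": 0,"ry": 0,"rz": 0,"fingers": 1},
  {"x": 0,"y": 0,"z": 0,"rx": 0,"ry": 0,"rz": 0,"fingers": 1},
], force=20)

```text
time_s: 11.6
tool_pos: [0.5049, -0.2443, 0.0855]
tool_rot: [-180.0, -0.0, 101.0]
force: [0.2, 0.7, -0.5]
grip_width: 0.0494
grasp_force: 20.0
```

Run:
```python
from h import *
o=sensors.get_obs(); print(o['tool_pos'],o['tool_rot'],o['grip_width'],o['grasp_force'],o['force'])
go(.557,-.013,o['tool_pos'][2],101)
```

```text
[ 0.50486119 -0.24431078  0.08553018] [-1.79999271e+02 -3.54020304e-03  1.00999810e+02] 0.04940119952810501 20.000161011703312 [ 0.19169388  0.70713717 -0.47301691]
xyz [217.1  95.3   0. ] rot [-0. -0. -0.]
```

>>> drive_tool([
  {"x": 0,"y": 0,"z": -5,"rx": 0,"ry": 0,"rz": 0,"fingers": 1},
  {"x": 0,"y": 0,"z": -20,"rx": 0,"ry": 0,"rz": 0,"fingers": 1},
  {"x": 0,"y": 0,"z": -50,"rx": 0,"ry": 0,"rz": 0,"fingers": 1},
  {"x": 0,"y": 0,"z": -90,"rx": 0,"ry": 0,"rz": 0,"fingers": 1},
  {"x": 10,"y": 5,"z": -120,"rx": 0,"ry": 0,"rz": 0,"fingers": 1},
  {"x": 40,"y": 18,"z": -135,"rx": 0,"ry": 0,"rz": 0,"fingers": 1},
  {"x": 85,"y": 37,"z": -135,"rx": 0,"ry": 0,"rz": 0,"fingers": 1},
  {"x": 130,"y": 57,"z": -135,"rx": 0,"ry": 0,"rz": 0,"fingers": 1},
  {"x": 170,"y": 75,"z": -135,"rx": 0,"ry": 0,"rz": 0,"fingers": 1},
  {"x": 200,"y": 88,"z": -125,"rx": 0,"ry": 0,"rz": 0,"fingers": 1},
  {"x": 214,"y": 94,"z": -100,"rx": 0,"ry": 0,"rz": 0,"fingers": 1},
  {"x": 217,"y": 95,"z": -65,"rx": 0,"ry": 0,"rz": 0,"fingers": 1},
  {"x": 217,"y": 95,"z": -35,"rx": 0,"ry": 0,"rz": 0,"fingers": 1},
  {"x": 217,"y": 95,"z": -15,"rx": 0,"ry": 0,"rz": 0,"fingers": 1},
  {"x": 217,"y": 95,"z": -6,"rx": 0,"ry": 0,"rz": 0,"fingers": 1},
  {"x": 217,"y": 95,"z": -2,"rx": 0,"ry": 0,"rz": 0,"fingers": 1},
  {"x": 217,"y": 95,"z": -0.5,"rx": 0,"ry": 0,"rz": 0,"fingers": 1},
  {"x": 217,"y": 95,"z": 0.5,"rx": 0,"ry": 0,"rz": 0,"fingers": 1},
  {"x": 217,"y": 95,"z": 0.5,"rx": 0,"ry": 0,"rz": 0,"fingers": 1},
])

```text
time_s: 13.98
tool_pos: [0.5572, -0.0131, 0.0856]
tool_rot: [179.9, -0.0, 101.0]
force: [0.3, 0.1, -3.1]
grip_width: 0.049
grasp_force: 20.0
```

>>> drive_tool([
  {"x": 0,"y": 0,"z": 0.5,"rx": 0,"ry": 0,"rz": 0,"fingers": 1},
  {"x": 0,"y": 0,"z": 1,"rx": 0,"ry": 0,"rz": 0,"fingers": 1},
  {"x": 0,"y": 0,"z": 1,"rx": 0,"ry": 0,"rz": 0,"fingers": 1},
])

```text
time_s: 14.35
tool_pos: [0.5573, -0.013, 0.0855]
tool_rot: [179.9, -0.0, 101.0]
force: [-2.1, 0.3, 7.0]
grip_width: 0.049
grasp_force: 20.0
```

Run:
```python
from h import *
go(.5283,-.361,.22,101);go(.5283,-.361,.106,101)
```

```text
xyz [-336.   -94.7 -134.9] rot [ 0.001 -0.001  0.   ]
xyz [-336.1  -94.9  -20.9] rot [ 0.001 -0.001  0.   ]
```

>>> drive_tool([
  {"x": 0,"y": 0,"z": 0,"rx": 0,"ry": 0,"rz": 0,"fingers": -1},
  {"x": 0,"y": 0,"z": 0,"rx": 0,"ry": 0,"rz": 0,"fingers": -1},
  {"x": 0,"y": 0,"z": 0,"rx": 0,"ry": 0,"rz": 0,"fingers": -1},
  {"x": 0,"y": 0,"z": -10,"rx": 0,"ry": 0,"rz": 0,"fingers": -1},
  {"x": 0,"y": 0,"z": -40,"rx": 0,"ry": 0,"rz": 0,"fingers": -1},
  {"x": 0,"y": 0,"z": -90,"rx": 0,"ry": 0,"rz": 0,"fingers": -1},
  {"x": -30,"y": -8,"z": -130,"rx": 0,"ry": 0,"rz": 0,"fingers": -1},
  {"x": -80,"y": -23,"z": -135,"rx": 0,"ry": 0,"rz": 0,"fingers": -1},
  {"x": -140,"y": -40,"z": -135,"rx": 0,"ry": 0,"rz": 0,"fingers": -1},
  {"x": -200,"y": -57,"z": -135,"rx": 0,"ry": 0,"rz": 0,"fingers": -1},
  {"x": -260,"y": -74,"z": -135,"rx": 0,"ry": 0,"rz": 0,"fingers": -1},
  {"x": -310,"y": -88,"z": -135,"rx": 0,"ry": 0,"rz": 0,"fingers": -1},
  {"x": -336,"y": -95,"z": -120,"rx": 0,"ry": 0,"rz": 0,"fingers": -1},
  {"x": -336,"y": -95,"z": -85,"rx": 0,"ry": 0,"rz": 0,"fingers": -1},
  {"x": -336,"y": -95,"z": -50,"rx": 0,"ry": 0,"rz": 0,"fingers": -1},
  {"x": -336,"y": -95,"z": -30,"rx": 0,"ry": 0,"rz": 0,"fingers": -1},
  {"x": -336,"y": -95,"z": -20,"rx": 0,"ry": 0,"rz": 0,"fingers": -1},
  {"x": -336,"y": -95,"z": -20,"rx": 0,"ry": 0,"rz": 0,"fingers": -1},
  {"x": -336,"y": -95,"z": -20,"rx": 0,"ry": 0,"rz": 0,"fingers": -1},
])

```text
time_s: 16.73
tool_pos: [0.5284, -0.3617, 0.1054]
tool_rot: [179.9, 0.1, 101.0]
force: [0.8, 0.9, 0.2]
grip_width: 0.0867
grasp_force: 0.0
```

Run:
```python
from h import *
o=sensors.get_obs(); print(o['tool_pos'],o['tool_rot'],o['grip_width'],o['force'],o['qpos'].round())
w=vision.read_camera('wrist')['image'][:,:,::-1]; s=vision.read_camera('scene')['image'][:,:,::-1]
cv2.imwrite('pics/p3.png',np.hstack([cv2.resize(w,(400,300)),cv2.resize(s[120:330,80:360],(400,300))]))
```

```text
[ 0.52835708 -0.36165606  0.10542439] [1.79900118e+02 7.75222613e-02 1.01008384e+02] 0.08666635755707237 [0.75462601 0.90089562 0.20755723] [ -2.  27.  44.  95. -20.  67.  58.]
```

View pics/p3.png

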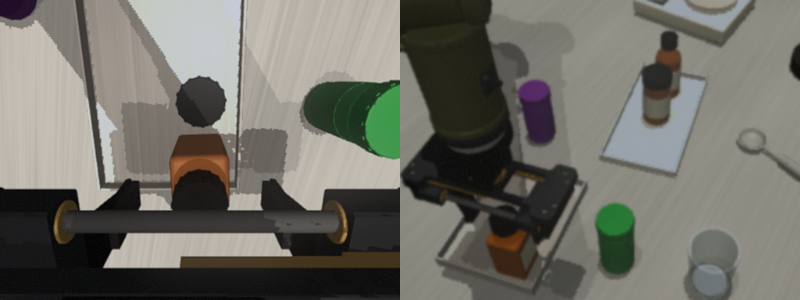

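>>> drive_tool([
  {"x": 0,"y": 0,"z": 0,"rx": 0,"ry": 0,"rz": 0,"fingers": 1},
  {"x": 0,"y": 0,"z": 0,"rx": 0,"ry": 0,"rz": 0,"fingers": 1},
  {"x": 0,"y": 0,"z": 0,"rx": 0,"ry": 0,"rz": 0,"fingers": 1},
  {"x": 0,"y": 0,"z": 0,"rx": 0,"ry": 0,"rz": 0,"fingers": 1},
  {"x": 0,"y": 0,"z": 0,"rx": 0,"ry": 0,"rz": 0,"fingers": 1},
  {"x": 0,"y": 0,"z": 0,"rx": 0,"ry": 0,"rz": 0,"fingers": 1},
  {"x": 0,"y": 0,"z": 0,"rx": 0,"ry": 0,"rz": 0,"fingers": 1},
  {"x": 0,"y": 0,"z": 0,"rx": 0,"ry": 0,"rz": 0,"fingers": 1},
  {"x": 0,"y": 0,"z": 0,"rx": 0,"ry": 0,"rz": 0,"fingers": 1},
], force=20)

```text
time_s: 17.95
tool_pos: [0.5277, -0.3611, 0.104]
tool_rot: [180.0, -0.0, 101.0]
force: [-0.1, 0.1, -1.1]
grip_width: 0.035
grasp_force: 20.0
```

Run:
```python
from h import *
o=sensors.get_obs(); print(o['tool_pos'],o['tool_rot'],o['grip_width'],o['grasp_force'],o['force'])
go(.571,-.084,o['tool_pos'][2],101)
```

```text
[ 0.52767671 -0.36106751  0.10400775] [ 1.79991166e+02 -3.13596374e-03  1.01002402e+02] 0.0350186868169884 20.000232497550314 [-0.0973662   0.11659929 -1.06989055]
xyz [263.7  95.4   0. ] rot [ 0. -0.  0.]
```

>>> drive_tool([
  {"x": 0,"y": 0,"z": -5,"rx": 0,"ry": 0,"rz": 0,"fingers": 1},
  {"x": 0,"y": 0,"z": -20,"rx": 0,"ry": 0,"rz": 0,"fingers": 1},
  {"x": 0,"y": 0,"z": -50,"rx": 0,"ry": 0,"rz": 0,"fingers": 1},
  {"x": 0,"y": 0,"z": -90,"rx": 0,"ry": 0,"rz": 0,"fingers": 1},
  {"x": 10,"y": 4,"z": -120,"rx": 0,"ry": 0,"rz": 0,"fingers": 1},
  {"x": 45,"y": 16,"z": -130,"rx": 0,"ry": 0,"rz": 0,"fingers": 1},
  {"x": 95,"y": 34,"z": -130,"rx": 0,"ry": 0,"rz": 0,"fingers": 1},
  {"x": 145,"y": 52,"z": -130,"rx": 0,"ry": 0,"rz": 0,"fingers": 1},
  {"x": 195,"y": 70,"z": -130,"rx": 0,"ry": 0,"rz": 0,"fingers": 1},
  {"x": 235,"y": 85,"z": -125,"rx": 0,"ry": 0,"rz": 0,"fingers": 1},
  {"x": 258,"y": 93,"z": -100,"rx": 0,"ry": 0,"rz": 0,"fingers": 1},
  {"x": 264,"y": 95,"z": -65,"rx": 0,"ry": 0,"rz": 0,"fingers": 1},
  {"x": 264,"y": 95,"z": -35,"rx": 0,"ry": 0,"rz": 0,"fingers": 1},
  {"x": 264,"y": 95,"z": -15,"rx": 0,"ry": 0,"rz": 0,"fingers": 1},
  {"x": 264,"y": 95,"z": -6,"rx": 0,"ry": 0,"rz": 0,"fingers": 1},
  {"x": 264,"y": 95,"z": -2,"rx": 0,"ry": 0,"rz": 0,"fingers": 1},
  {"x": 264,"y": 95,"z": 0,"rx": 0,"ry": 0,"rz": 0,"fingers": 1},
  {"x": 264,"y": 95,"z": 1.5,"rx": 0,"ry": 0,"rz": 0,"fingers": 1},
  {"x": 264,"y": 95,"z": 1.5,"rx": 0,"ry": 0,"rz": 0,"fingers": 1},
])

```text
time_s: 20.32
tool_pos: [0.5713, -0.084, 0.1039]
tool_rot: [179.9, 0.0, 101.0]
force: [-1.4, 1.0, 5.0]
grip_width: 0.0352
grasp_force: 20.0
```

Run:
```python
from h import *
go(.5175,-.3032,.20,11);go(.5175,-.3032,.035,11)
```

```text
xyz [-204.9  -94.4  -96.2] rot [ 0.002 -0.002  1.571]
xyz [-204.9  -94.8   68.8] rot [ 0.002 -0.002  1.571]
```

>>> drive_tool([
  {"x": 0,"y": 0,"z": 0,"rx": 0,"ry": 0,"rz": 0,"fingers": -1},
  {"x": 0,"y": 0,"z": 0,"rx": 0,"ry": 0,"rz": 0,"fingers": -1},
  {"x": 0,"y": 0,"z": 0,"rx": 0,"ry": 0,"rz": 0,"fingers": -1},
  {"x": 0,"y": 0,"z": -10,"rx": 0,"ry": 0,"rz": 0,"fingers": -1},
  {"x": 0,"y": 0,"z": -40,"rx": 0,"ry": 0,"rz": 0,"fingers": -1},
  {"x": 0,"y": 0,"z": -90,"rx": 0,"ry": 0,"rz": 0,"fingers": -1},
  {"x": -30,"y": -14,"z": -100,"rx": 0,"ry": 0,"rz": 0.2,"fingers": -1},
  {"x": -80,"y": -37,"z": -97,"rx": 0,"ry": 0,"rz": 0.38,"fingers": -1},
  {"x": -130,"y": -60,"z": -97,"rx": 0,"ry": 0,"rz": 0.56,"fingers": -1},
  {"x": -175,"y": -80,"z": -97,"rx": 0,"ry": 0,"rz": 0.74,"fingers": -1},
  {"x": -205,"y": -95,"z": -97,"rx": 0,"ry": 0,"rz": 1.571,"fingers": -1},
  {"x": -205,"y": -95,"z": -97,"rx": 0,"ry": 0,"rz": 1.571,"fingers": -1},
  {"x": -205,"y": -95,"z": -97,"rx": 0,"ry": 0,"rz": 1.571,"fingers": -1},
  {"x": -205,"y": -95,"z": -97,"rx": 0,"ry": 0,"rz": 1.571,"fingers": -1},
  {"x": -205,"y": -95,"z": -97,"rx": 0,"ry": 0,"rz": 1.571,"fingers": -1},
  {"x": -205,"y": -95,"z": -97,"rx": 0,"ry": 0,"rz": 1.571,"fingers": -1},
])

```text
time_s: 22.32
tool_pos: [0.5165, -0.3032, 0.2]
tool_rot: [180.0, -0.0, 11.1]
force: [0.4, -0.3, 0.3]
grip_width: 0.0864
grasp_force: 0.0
```

Run:
```python
from h import *
o=sensors.get_obs(); print(o['tool_pos'],o['tool_rot'],o['grip_width'],o['qpos'].round())
c=vision.read_camera('wrist'); w=c['image'][:,:,::-1].copy(); print(np.round(proj(c,(.5175,-.3032,.051))),np.round(-c['R'].T@c['t'],3))
cv2.circle(w,tuple(int(round(q)) for q in proj(c,(.5175,-.3032,.051))),3,(0,255,0),-1)
s=vision.read_camera('scene')['image'][:,:,::-1]; t=vision.read_camera('top')['image'][:,:,::-1]
cv2.imwrite('pics/p4.png',np.hstack([cv2.resize(w,(400,300)),cv2.resize(s[100:310,80:360],(400,300))]))
cv2.imwrite('pics/t4.png',t)
# pan: bright beige disc in top view
h=cv2.cvtColor(t,cv2.COLOR_BGR2HSV); print([h[191,140],h[170,125],h[191,110]])
go(.5175,-.3032,.035,11)
```

```text
[ 0.51649684 -0.30323396  0.20001439] [ 1.79981179e+02 -1.75776287e-02  1.10502746e+01] 0.08644881165152508 [-21.  21.  61.  95. -19.  75. -36.]
[258. 183.] [ 0.593 -0.287  0.355]
[array([106,  14, 199], dtype=uint8), array([106,  17, 200], dtype=uint8), array([106,  19, 201], dtype=uint8)]
xyz [  1.    0.2 164.8] rot [-0.    -0.     0.001]
```

View pics/p4.png

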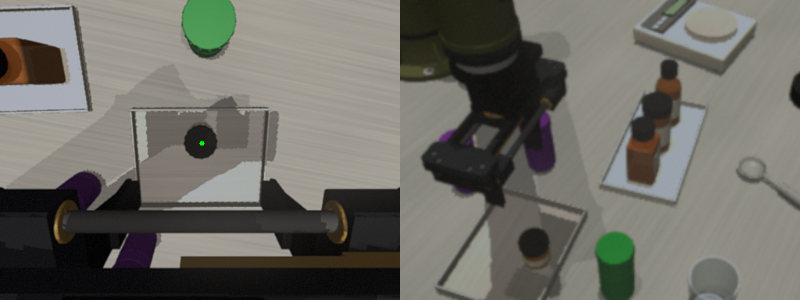

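>>> drive_tool([
  {"x": 1,"y": 0,"z": 45,"rx": 0,"ry": 0,"rz": 0,"fingers": -1},
  {"x": 1,"y": 0,"z": 90,"rx": 0,"ry": 0,"rz": 0,"fingers": -1},
  {"x": 1,"y": 0,"z": 130,"rx": 0,"ry": 0,"rz": 0,"fingers": -1},
  {"x": 1,"y": 0,"z": 155,"rx": 0,"ry": 0,"rz": 0,"fingers": -1},
  {"x": 1,"y": 0,"z": 167,"rx": 0,"ry": 0,"rz": 0,"fingers": -1},
  {"x": 1,"y": 0,"z": 167,"rx": 0,"ry": 0,"rz": 0,"fingers": 1},
  {"x": 1,"y": 0,"z": 167,"rx": 0,"ry": 0,"rz": 0,"fingers": 1},
  {"x": 1,"y": 0,"z": 167,"rx": 0,"ry": 0,"rz": 0,"fingers": 1},
  {"x": 1,"y": 0,"z": 167,"rx": 0,"ry": 0,"rz": 0,"fingers": 1},
  {"x": 1,"y": 0,"z": 167,"rx": 0,"ry": 0,"rz": 0,"fingers": 1},
  {"x": 1,"y": 0,"z": 167,"rx": 0,"ry": 0,"rz": 0,"fingers": 1},
  {"x": 1,"y": 0,"z": 167,"rx": 0,"ry": 0,"rz": 0,"fingers": 1},
  {"x": 1,"y": 0,"z": 167,"rx": 0,"ry": 0,"rz": 0,"fingers": 1},
], force=15)

```text
time_s: 24.1
tool_pos: [0.5175, -0.303, 0.0327]
tool_rot: [-180.0, -0.0, 11.0]
force: [0.4, 0.6, 2.0]
grip_width: 0.0415
grasp_force: 15.0
```

Run:
```python
from h import *
o=sensors.get_obs(); print(o['tool_pos'],o['tool_rot'],o['grip_width'],o['grasp_force'],o['force'],o['qpos'].round())
for n,f in(('top',2),('scene',3)):
    c=vision.read_camera(n); im=c['image'][:,:,::-1]
    u,v=(int(q) for q in proj(c,(.5,.3,.057))); k=cv2.resize(im[v-60:v+60,u-65:u+65],(400,369),interpolation=cv2.INTER_CUBIC)
    print(n,u,v); cv2.imwrite(f'pics/b_{n}.png',k)
cv2.imwrite('pics/p5.png',np.hstack([cv2.imread('pics/b_top.png'),cv2.imread('pics/b_scene.png')]))
```

```text
[ 0.51747449 -0.30301554  0.03274538] [-1.79997125e+02 -1.87035389e-02  1.09927241e+01] 0.041479766398311954 14.99988314928487 [0.42701344 0.55962709 1.9704262 ] [-14.  31.  54. 104. -29.  60. -29.]
top 140 192
scene 292 115
```

View pics/p5.png

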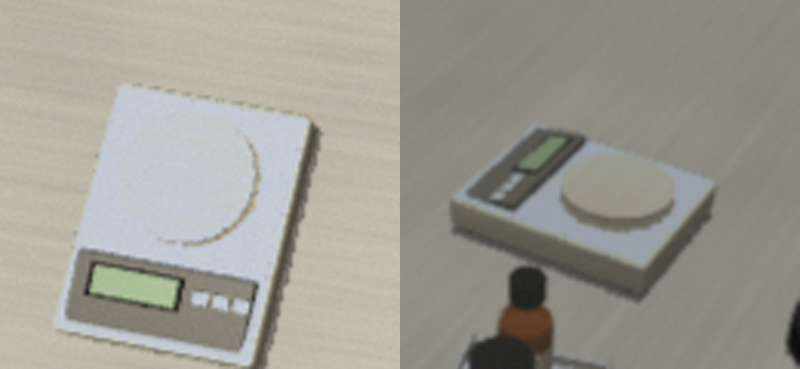

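Run:
```python
from h import *
c=vision.read_camera('scene'); im=c['image'][:,:,::-1].copy()
roi=im[90:150,240:345].astype(int); d=roi[:,:,2]-roi[:,:,0]   # R-B
m=((d>4)&(roi.sum(2)>330)).astype(np.uint8)
# keep component at pan
n,l,st,ce=cv2.connectedComponentsWithStats(m); k=l[26,57]; print(k,st[k],ce[k],d[26,50:65:5],d[26,20:40:5],roi[20:45:3,57].sum(1))
cs,_=cv2.findContours((l==k).astype(np.uint8),cv2.RETR_EXTERNAL,2); print(cv2.fitEllipse(max(cs,key=len)))
print('scene',ray(c,297.5,115.8,.057).round(4)); t=vision.read_camera('top')
for X in(ray(t,137.1,189.5,.057),): print('top',X.round(4))
P=[ray(t,140-65+u*.325,132+v*.325,.042)[:2] for u,v in((118,87),(312,119))]; print('back edge',np.round(P,4),np.linalg.norm(P[0]-P[1]))
e=(P[1]-P[0])/np.linalg.norm(P[1]-P[0]); nrm=np.array([e[1],-e[0]]); nrm*=-np.sign(nrm[0]); print('from edge',(sum(P)/2+.073*nrm).round(4))
```

```text
1 [   0    0  105   60 3708] [58.3487055  25.22599784] [14 14 14] [ -8   7   2 -16] [443 447 442 445 440 381 298 478 484]
((46.78968048095703, 30.566415786743164), (51.54917907714844, 82.949462890625), 93.11418151855469)
scene [0.5119 0.3079 0.057 ]
top [0.5062 0.3096 0.057 ]
back edge [[0.5762 0.3923]
 [0.573  0.2246]] 0.16779836540811904
from edge [0.5016 0.3098]
```

Run:
```python
from h import *
for n,box in(('scene',(88,150,258,335)),('top',(155,225,100,180))):
    c=vision.read_camera(n); r0,r1,c0,c1=box; im=c['image'].astype(int)
    acc=sum(vision.read_camera(n)['image'].astype(float) for _ in range(4))/4
    roi=cv2.GaussianBlur(acc[r0:r1,c0:c1],(3,3),0)
    d=roi[:,:,0]-roi[:,:,2]; s=roi.sum(2)
    u,v=(int(q) for q in proj(c,(.507,.309,.057))); 
    print(n,u,v); R=v-r0;C=u-c0
    print('row d',d[R].astype(int).tolist()); print('row s',s[R].astype(int).tolist())
    print('col d',d[:,C].astype(int).tolist()); print('col s',s[:,C].astype(int).tolist())
```

```text
scene 296 115
row d [3, 1, -3, -7, -8, -5, 0, 4, 7, 7, 7, 6, 4, 1, -4, -9, -13, -15, -15, -15, -11, 0, 8, 12, 13, 14, 13, 13, 13, 13, 13, 14, 14, 14, 14, 14, 13, 13, 13, 13, 13, 12, 13, 13, 13, 13, 12, 12, 13, 13, 13, 13, 12, 12, 12, 12, 11, 6, -5, -15, -18, -19, -18, -19, -19, -19, -18, -17, -14, -7, 1, 8, 11, 11, 10, 11, 11]
row s [290, 314, 364, 405, 413, 382, 326, 281, 263, 257, 248, 232, 217, 227, 282, 363, 431, 467, 478, 480, 469, 450, 441, 442, 443, 442, 442, 442, 443, 443, 443, 442, 442, 443, 443, 442, 442, 443, 443, 444, 444, 445, 445, 444, 444, 445, 445, 445, 444, 444, 444, 445, 446, 446, 447, 447, 448, 454, 468, 480, 485, 485, 485, 485, 485, 485, 485, 483, 478, 460, 424, 394, 388, 393, 394, 394, 394]
col d [10, 10, 10, 11, 11, 11, 10, 10, 11, 11, 11, 11, 11, 9, 4, -4, -7, 0, 7, 10, 11, 11, 12, 13, 13, 13, 13, 13, 13, 13, 14, 14, 15, 16, 16, 16, 16, 15, 14, 15, 15, 10, 0, -12, -17, -17, -17, -17, -14, -5, 5, 13, 14, 14, 13, 13, 13, 12, 11, 8, 6, 5]
col s [413, 414, 415, 417, 418, 417, 416, 414, 412, 412, 412, 411, 412, 415, 430, 453, 466, 461, 453, 449, 448, 447, 446, 444, 
[... 949 characters left out ...]
49, 454, 516, 529, 530]
col d [21, 21, 20, 19, 20, 20, 20, 18, 11, 0, -10, -15, -14, -11, -7, -6, -7, -9, -10, -10, -10, -8, -7, -7, -8, -8, -10, -11, -10, -8, -8, -10, -11, -10, -9, -10, -10, -10, -9, -10, -10, -10, -11, -12, -14, -14, -12, -11, -11, -10, -11, -14, -16, -17, -13, 0, 9, 0, -13, -16, -16, -16, -16, -14, -5, 7, 15, 17, 17, 17]
col s [545, 544, 540, 536, 538, 542, 536, 532, 550, 573, 590, 602, 604, 601, 596, 595, 596, 598, 600, 600, 600, 598, 596, 597, 598, 598, 599, 599, 598, 597, 598, 600, 601, 600, 599, 599, 600, 599, 598, 599, 600, 600, 600, 603, 604, 604, 602, 602, 601, 600, 601, 603, 605, 606, 584, 531, 514, 559, 598, 606, 606, 606, 607, 563, 455, 379, 376, 387, 387, 386]
```

Run:
```python
from h import *
c=vision.read_camera('scene');t=vision.read_camera('top')
print(ray(c,297.2,114.9,.057).round(4),ray(t,135.5,188.9,.057).round(4))
P=np.array([ray(c,u,v,.057)[:2] for u,v in((279,115),(315.5,115),(296,105),(296,124.7))]);print(P.round(4),[np.linalg.norm(p-[.51,.3105]).round(3) for p in P])
P=np.array([ray(t,u,v,.057)[:2] for u,v in((114,189),(156.7,189),(137,168.3),(137,209.5))]);print(P.round(4),[np.linalg.norm(p-[.507,.312]).round(3) for p in P])
go(.56,0,.26,56); go(.508,.311,.2,101); go(.508,.311,.0875,101)
```

```text
[0.5091 0.3118 0.057 ] [0.5071 0.3139 0.057 ]
[[0.462  0.284 ]
 [0.557  0.3388]
 [0.4828 0.3595]
 [0.5275 0.2639]] [np.float64(0.055), np.float64(0.055), np.float64(0.056), np.float64(0.05)]
[[0.4988 0.3676]
 [0.5148 0.2609]
 [0.5606 0.3217]
 [0.456  0.2989]] [np.float64(0.056), np.float64(0.052), np.float64(0.054), np.float64(0.053)]
xyz [  99.6 -289.4 -227.2] rot [ 0.    -0.    -0.786]
xyz [ 107.8 -604.6 -167.2] rot [ 0.    -0.    -1.571]
xyz [ 107.8 -604.6  -54.7] rot [ 0.    -0.    -1.571]
```

>>> drive_tool([
  {"x": 0,"y": 0,"z": -5,"rx": 0,"ry": 0,"rz": 0,"fingers": 1},
  {"x": 0,"y": 0,"z": -20,"rx": 0,"ry": 0,"rz": 0,"fingers": 1},
  {"x": 0,"y": 0,"z": -60,"rx": 0,"ry": 0,"rz": 0,"fingers": 1},
  {"x": 0,"y": 0,"z": -110,"rx": 0,"ry": 0,"rz": 0,"fingers": 1},
  {"x": 2,"y": -10,"z": -155,"rx": 0,"ry": 0,"rz": 0,"fingers": 1},
  {"x": 6,"y": -35,"z": -190,"rx": 0,"ry": 0,"rz": -0.1,"fingers": 1},
  {"x": 14,"y": -80,"z": -205,"rx": 0,"ry": 0,"rz": -0.25,"fingers": 1},
  {"x": 23,"y": -130,"z": -205,"rx": 0,"ry": 0,"rz": -0.4,"fingers": 1},
  {"x": 32,"y": -180,"z": -205,"rx": 0,"ry": 0,"rz": -0.55,"fingers": 1},
  {"x": 41,"y": -230,"z": -205,"rx": 0,"ry": 0,"rz": -0.7,"fingers": 1},
  {"x": 50,"y": -280,"z": -205,"rx": 0,"ry": 0,"rz": -0.85,"fingers": 1},
  {"x": 59,"y": -330,"z": -205,"rx": 0,"ry": 0,"rz": -1.0,"fingers": 1},
  {"x": 68,"y": -380,"z": -205,"rx": 0,"ry": 0,"rz": -1.15,"fingers": 1},
  {"x": 77,"y": -430,"z": -205,"rx": 0,"ry": 0,"rz": -1.3,"fingers": 1},
  {"x": 86,"y": -480,"z": -205,"rx": 0,"ry": 0,"rz": -1.4,"fingers": 1},
  {"x": 95,"y": -530,"z": -200,"rx": 0,"ry": 0,"rz": -1.5,"fingers": 1},
  {"x": 103,"y": -575,"z": -180,"rx": 0,"ry": 0,"rz": -1.571,"fingers": 1},
  {"x": 108,"y": -605,"z": -150,"rx": 0,"ry": 0,"rz": -1.571,"fingers": 1},
  {"x": 108,"y": -605,"z": -120,"rx": 0,"ry": 0,"rz": -1.571,"fingers": 1},
  {"x": 108,"y": -605,"z": -100,"rx": 0,"ry": 0,"rz": -1.571,"fingers": 1},
])

```text
time_s: 27.4
tool_pos: [0.5075, 0.3109, 0.1313]
tool_rot: [-179.9, 0.1, 101.0]
force: [-0.2, 0.2, -0.4]
grip_width: 0.0413
grasp_force: 15.0
```

Run:
```python
from h import *
o=sensors.get_obs(); print(o['tool_pos'],o['tool_rot'],o['grip_width'],o['grasp_force'],o['force'],o['qpos'].round())
go(.508,.312,.087,101)
```

```text
[0.50754678 0.3108785  0.13133252] [-1.79938052e+02  8.44566032e-02  1.01000376e+02] 0.04127195042284052 15.00006617163308 [-0.1511462   0.21909371 -0.43525689] [-63.  18.  35.  99. -11.  67. -14.]
xyz [ 1.1  0.7 44.3] rot [-0.001  0.001  0.   ]
```

>>> drive_tool([
  {"x": 1,"y": 0.5,"z": 20,"rx": 0,"ry": 0,"rz": 0,"fingers": 1},
  {"x": 1,"y": 0.5,"z": 35,"rx": 0,"ry": 0,"rz": 0,"fingers": 1},
  {"x": 1,"y": 0.5,"z": 41,"rx": 0,"ry": 0,"rz": 0,"fingers": 1},
  {"x": 1,"y": 0.5,"z": 43,"rx": 0,"ry": 0,"rz": 0,"fingers": 1},
  {"x": 1,"y": 0.5,"z": 44,"rx": 0,"ry": 0,"rz": 0,"fingers": 1},
  {"x": 1,"y": 0.5,"z": 45,"rx": 0,"ry": 0,"rz": 0,"fingers": 1},
  {"x": 1,"y": 0.5,"z": 45,"rx": 0,"ry": 0,"rz": 0,"fingers": 1},
])

```text
time_s: 28.28
tool_pos: [0.5085, 0.3127, 0.0879]
tool_rot: [180.0, -0.0, 101.0]
force: [0.1, -0.1, -1.2]
grip_width: 0.0411
grasp_force: 15.0
```

>>> drive_tool([
  {"x": 0,"y": 0,"z": 0.5,"rx": 0,"ry": 0,"rz": 0,"fingers": 1},
  {"x": 0,"y": 0,"z": 1,"rx": 0,"ry": 0,"rz": 0,"fingers": 1},
  {"x": 0,"y": 0,"z": 1.3,"rx": 0,"ry": 0,"rz": 0,"fingers": 1},
  {"x": 0,"y": 0,"z": 1.3,"rx": 0,"ry": 0,"rz": 0,"fingers": 1},
])

```text
time_s: 28.78
tool_pos: [0.5084, 0.3126, 0.0867]
tool_rot: [180.0, -0.0, 101.0]
force: [-0.3, -0.7, 3.1]
grip_width: 0.0414
grasp_force: 15.0
```

>>> drive_tool([
  {"x": 0,"y": 0,"z": 0,"rx": 0,"ry": 0,"rz": 0,"fingers": -1},
  {"x": 0,"y": 0,"z": 0,"rx": 0,"ry": 0,"rz": 0,"fingers": -1},
  {"x": 0,"y": 0,"z": 0,"rx": 0,"ry": 0,"rz": 0,"fingers": -1},
  {"x": 0,"y": 0,"z": -10,"rx": 0,"ry": 0,"rz": 0,"fingers": -1},
  {"x": 0,"y": 0,"z": -40,"rx": 0,"ry": 0,"rz": 0,"fingers": -1},
  {"x": 0,"y": 0,"z": -100,"rx": 0,"ry": 0,"rz": 0,"fingers": -1},
  {"x": 0,"y": 0,"z": -150,"rx": 0,"ry": 0,"rz": 0,"fingers": -1},
])

```text
time_s: 29.65
tool_pos: [0.5087, 0.3125, 0.2392]
tool_rot: [179.9, -0.0, 101.0]
force: [0.6, 1.2, 0.8]
grip_width: 0.0868
grasp_force: 0.0
```

Run:
```python
from h import *
o=sensors.get_obs(); print(o['time_s'],o['tool_pos'],o['tool_rot'],o['grip_width'])
go(.5713,-.084,.22,101);go(.5713,-.084,.104,101)
```

```text
29.65 [0.50870957 0.31245151 0.23918444] [ 1.79899517e+02 -4.77699398e-02  1.00976131e+02] 0.0867862746372432
xyz [-401.1  -14.1   18.8] rot [ 0.002 -0.001 -0.   ]
xyz [-401.2  -14.3  134.8] rot [ 0.002 -0.001 -0.   ]
```

>>> drive_tool([
  {"x": -50,"y": -2,"z": 0,"rx": 0,"ry": 0,"rz": 0,"fingers": -1},
  {"x": -110,"y": -4,"z": 0,"rx": 0,"ry": 0,"rz": 0,"fingers": -1},
  {"x": -170,"y": -6,"z": 0,"rx": 0,"ry": 0,"rz": 0,"fingers": -1},
  {"x": -230,"y": -8,"z": 0,"rx": 0,"ry": 0,"rz": 0,"fingers": -1},
  {"x": -290,"y": -10,"z": 0,"rx": 0,"ry": 0,"rz": 0,"fingers": -1},
  {"x": -350,"y": -12,"z": 0,"rx": 0,"ry": 0,"rz": 0,"fingers": -1},
  {"x": -390,"y": -14,"z": 5,"rx": 0,"ry": 0,"rz": 0,"fingers": -1},
  {"x": -401,"y": -14,"z": 15,"rx": 0,"ry": 0,"rz": 0,"fingers": -1},
  {"x": -401,"y": -14,"z": 15,"rx": 0,"ry": 0,"rz": 0,"fingers": -1},
])

```text
time_s: 30.78
tool_pos: [0.5706, -0.0835, 0.2206]
tool_rot: [-179.9, -0.0, 100.9]
force: [0.2, 0.7, -0.2]
grip_width: 0.0873
grasp_force: 0.0
```

Run:
```python
from h import *
o=sensors.get_obs(); print(o['time_s'],o['tool_pos'],o['tool_rot'],o['grip_width'])
w=vision.read_camera('wrist')['image'][:,:,::-1]
def view(n):
    c=vision.read_camera(n); im=c['image'][:,:,::-1]; u,v=(int(q) for q in proj(c,(.508,.312,.057)))
    return cv2.resize(im[v-40:v+40,u-50:u+50],(400,300),interpolation=cv2.INTER_CUBIC),(u,v)
s,p=view('scene'); print(p); t,p=view('top'); print(p)
cv2.imwrite('pics/p6.png',np.vstack([np.hstack([s,t]),np.hstack([cv2.resize(w,(400,300)),cv2.resize(vision.read_camera('scene')['image'][100:310,80:360,::-1],(400,300))])]))
go(.5713,-.084,.104,101)
```

```text
30.775 [ 0.57056181 -0.08354271  0.22062083] [-1.79921250e+02 -4.31108263e-02  1.00949248e+02] 0.0873401116009737
(296, 114)
(136, 188)
xyz [ -2.5  -0.6 117.4] rot [ 0.    -0.001  0.003]
```

View pics/p6.png

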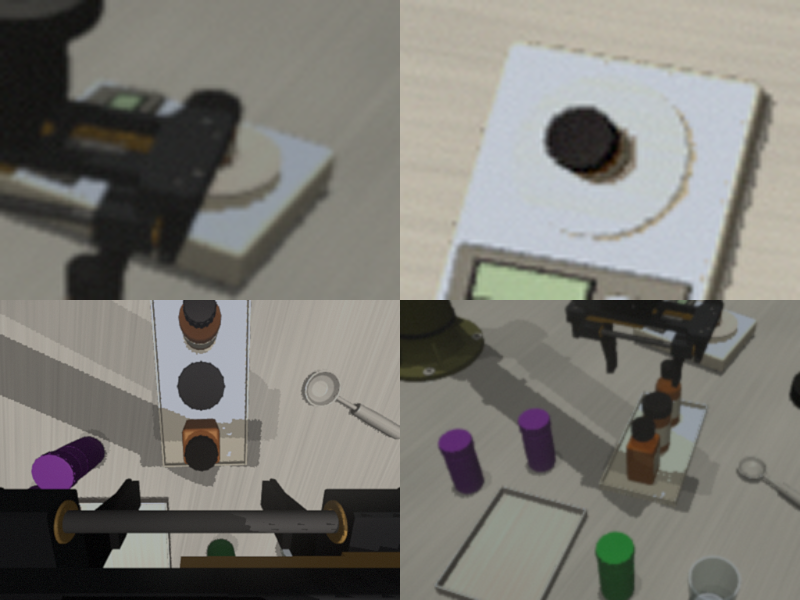

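>>> drive_tool([
  {"x": -0.5,"y": 0,"z": 40,"rx": 0,"ry": 0,"rz": 0,"fingers": -1},
  {"x": -0.5,"y": 0,"z": 80,"rx": 0,"ry": 0,"rz": 0,"fingers": -1},
  {"x": -0.5,"y": 0,"z": 105,"rx": 0,"ry": 0,"rz": 0,"fingers": -1},
  {"x": -0.5,"y": 0,"z": 119,"rx": 0,"ry": 0,"rz": 0,"fingers": -1},
  {"x": -0.5,"y": 0,"z": 119,"rx": 0,"ry": 0,"rz": 0,"fingers": -1},
  {"x": -0.5,"y": 0,"z": 119,"rx": 0,"ry": 0,"rz": 0,"fingers": -1},
], force=20)

```text
time_s: 31.72
tool_pos: [0.5721, -0.0841, 0.1035]
tool_rot: [179.9, 0.0, 101.0]
force: [-0.5, -0.0, -0.6]
grip_width: 0.0871
grasp_force: 0.0
```

Run:
```python
from h import *
o=sensors.get_obs(); print(o['time_s'],o['tool_pos'],o['tool_rot'],o['force'])
go(.5713,-.084,.1035,101)
```

```text
31.725 [ 0.57212353 -0.0840833   0.10346838] [1.79886820e+02 1.59369997e-02 1.01033670e+02] [-0.50524526 -0.02682812 -0.56955375]
xyz [ 0.2 -0.8 -0. ] rot [0.002 0.    0.001]
```

>>> drive_tool([
  {"x": 0,"y": 0,"z": 0,"rx": 0,"ry": 0,"rz": 0,"fingers": 1},
  {"x": 0,"y": 0,"z": 0,"rx": 0,"ry": 0,"rz": 0,"fingers": 1},
  {"x": 0,"y": 0,"z": 0,"rx": 0,"ry": 0,"rz": 0,"fingers": 1},
  {"x": 0,"y": 0,"z": 0,"rx": 0,"ry": 0,"rz": 0,"fingers": 1},
  {"x": 0,"y": 0,"z": 0,"rx": 0,"ry": 0,"rz": 0,"fingers": 1},
  {"x": 0,"y": 0,"z": 0,"rx": 0,"ry": 0,"rz": 0,"fingers": 1},
  {"x": 0,"y": 0,"z": 0,"rx": 0,"ry": 0,"rz": 0,"fingers": 1},
  {"x": 0,"y": 0,"z": 0,"rx": 0,"ry": 0,"rz": 0,"fingers": 1},
  {"x": 0,"y": 0,"z": 0,"rx": 0,"ry": 0,"rz": 0,"fingers": 1},
], force=20)

```text
time_s: 32.85
tool_pos: [0.5712, -0.0842, 0.1022]
tool_rot: [180.0, -0.0, 101.0]
force: [0.5, 0.9, -1.0]
grip_width: 0.0351
grasp_force: 20.0
```

Run:
```python
from h import *
o=sensors.get_obs(); print(o['time_s'],o['tool_pos'],o['tool_rot'],o['grip_width'],o['grasp_force'],o['force'])
go(.5277,-.3611,o['tool_pos'][2],101)
```

```text
32.85 [ 0.57123076 -0.08420143  0.10223554] [ 1.79990534e+02 -2.12037095e-03  1.01001227e+02] 0.035054431753529326 20.000179506023414 [ 0.54606747  0.89893841 -0.975192  ]
xyz [-263.5  -95.6   -0. ] rot [ 0. -0.  0.]
```

>>> drive_tool([
  {"x": 0,"y": 0,"z": -5,"rx": 0,"ry": 0,"rz": 0,"fingers": 1},
  {"x": 0,"y": 0,"z": -20,"rx": 0,"ry": 0,"rz": 0,"fingers": 1},
  {"x": 0,"y": 0,"z": -50,"rx": 0,"ry": 0,"rz": 0,"fingers": 1},
  {"x": 0,"y": 0,"z": -90,"rx": 0,"ry": 0,"rz": 0,"fingers": 1},
  {"x": -10,"y": -4,"z": -120,"rx": 0,"ry": 0,"rz": 0,"fingers": 1},
  {"x": -45,"y": -16,"z": -130,"rx": 0,"ry": 0,"rz": 0,"fingers": 1},
  {"x": -95,"y": -34,"z": -130,"rx": 0,"ry": 0,"rz": 0,"fingers": 1},
  {"x": -145,"y": -52,"z": -130,"rx": 0,"ry": 0,"rz": 0,"fingers": 1},
  {"x": -195,"y": -70,"z": -130,"rx": 0,"ry": 0,"rz": 0,"fingers": 1},
  {"x": -235,"y": -85,"z": -125,"rx": 0,"ry": 0,"rz": 0,"fingers": 1},
  {"x": -258,"y": -93.5,"z": -100,"rx": 0,"ry": 0,"rz": 0,"fingers": 1},
  {"x": -263.5,"y": -95.5,"z": -65,"rx": 0,"ry": 0,"rz": 0,"fingers": 1},
  {"x": -263.5,"y": -95.5,"z": -35,"rx": 0,"ry": 0,"rz": 0,"fingers": 1},
  {"x": -263.5,"y": -95.5,"z": -15,"rx": 0,"ry": 0,"rz": 0,"fingers": 1},
  {"x": -263.5,"y": -95.5,"z": -6,"rx": 0,"ry": 0,"rz": 0,"fingers": 1},
  {"x": -263.5,"y": -95.5,"z": -2,"rx": 0,"ry": 0,"rz": 0,"fingers": 1},
  {"x": -263.5,"y": -95.5,"z": 0,"rx": 0,"ry": 0,"rz": 0,"fingers": 1},
  {"x": -263.5,"y": -95.5,"z": 1,"rx": 0,"ry": 0,"rz": 0,"fingers": 1},
  {"x": -263.5,"y": -95.5,"z": 1,"rx": 0,"ry": 0,"rz": 0,"fingers": 1},
])

```text
time_s: 35.22
tool_pos: [0.5283, -0.3614, 0.1023]
tool_rot: [179.9, 0.0, 101.0]
force: [0.6, -0.0, 1.0]
grip_width: 0.0353
grasp_force: 20.0
```

Run:
```python
from h import *
go(.5573,-.013,.22,101);go(.5573,-.013,.085,101)
```

```text
xyz [ 336.4   95.2 -117.9] rot [0.001 0.001 0.   ]
xyz [336.5  95.   17.1] rot [0.001 0.001 0.   ]
```

>>> drive_tool([
  {"x": 0,"y": 0,"z": 0.4,"rx": 0,"ry": 0,"rz": 0,"fingers": 1},
  {"x": 0,"y": 0,"z": 0.4,"rx": 0,"ry": 0,"rz": 0,"fingers": -1},
  {"x": 0,"y": 0,"z": 0.4,"rx": 0,"ry": 0,"rz": 0,"fingers": -1},
  {"x": 0,"y": 0,"z": 0.4,"rx": 0,"ry": 0,"rz": 0,"fingers": -1},
  {"x": 0,"y": 0,"z": -10,"rx": 0,"ry": 0,"rz": 0,"fingers": -1},
  {"x": 0,"y": 0,"z": -40,"rx": 0,"ry": 0,"rz": 0,"fingers": -1},
  {"x": 0,"y": 0,"z": -90,"rx": 0,"ry": 0,"rz": 0,"fingers": -1},
  {"x": 40,"y": 11,"z": -118,"rx": 0,"ry": 0,"rz": 0,"fingers": -1},
  {"x": 95,"y": 27,"z": -118,"rx": 0,"ry": 0,"rz": 0,"fingers": -1},
  {"x": 150,"y": 42,"z": -118,"rx": 0,"ry": 0,"rz": 0,"fingers": -1},
  {"x": 205,"y": 58,"z": -118,"rx": 0,"ry": 0,"rz": 0,"fingers": -1},
  {"x": 260,"y": 73,"z": -118,"rx": 0,"ry": 0,"rz": 0,"fingers": -1},
  {"x": 315,"y": 89,"z": -118,"rx": 0,"ry": 0,"rz": 0,"fingers": -1},
  {"x": 336.5,"y": 95,"z": -100,"rx": 0,"ry": 0,"rz": 0,"fingers": -1},
  {"x": 336.5,"y": 95,"z": -60,"rx": 0,"ry": 0,"rz": 0,"fingers": -1},
  {"x": 336.5,"y": 95,"z": -20,"rx": 0,"ry": 0,"rz": 0,"fingers": -1},
  {"x": 336.5,"y": 95,"z": 8,"rx": 0,"ry": 0,"rz": 0,"fingers": -1},
  {"x": 336.5,"y": 95,"z": 17,"rx": 0,"ry": 0,"rz": 0,"fingers": -1},
  {"x": 336.5,"y": 95,"z": 17,"rx": 0,"ry": 0,"rz": 0,"fingers": -1},
  {"x": 336.5,"y": 95,"z": 17,"rx": 0,"ry": 0,"rz": 0,"fingers": -1},
])

```text
time_s: 37.72
tool_pos: [0.5578, -0.013, 0.0856]
tool_rot: [179.9, 0.0, 101.0]
force: [-0.5, 0.5, 0.2]
grip_width: 0.0873
grasp_force: 0.0
```

>>> drive_tool([
  {"x": 0,"y": 0,"z": 0,"rx": 0,"ry": 0,"rz": 0,"fingers": 1},
  {"x": 0,"y": 0,"z": 0,"rx": 0,"ry": 0,"rz": 0,"fingers": 1},
  {"x": 0,"y": 0,"z": 0,"rx": 0,"ry": 0,"rz": 0,"fingers": 1},
  {"x": 0,"y": 0,"z": 0,"rx": 0,"ry": 0,"rz": 0,"fingers": 1},
  {"x": 0,"y": 0,"z": 0,"rx": 0,"ry": 0,"rz": 0,"fingers": 1},
  {"x": 0,"y": 0,"z": 0,"rx": 0,"ry": 0,"rz": 0,"fingers": 1},
  {"x": 0,"y": 0,"z": 0,"rx": 0,"ry": 0,"rz": 0,"fingers": 1},
], force=20)

```text
time_s: 38.6
tool_pos: [0.5569, -0.0126, 0.0843]
tool_rot: [180.0, -0.0, 101.0]
force: [-0.2, 0.5, -0.3]
grip_width: 0.0498
grasp_force: 20.0
```

Run:
```python
from h import *
o=sensors.get_obs(); print(o['time_s'],o['tool_pos'],o['tool_rot'],o['grip_width'],o['grasp_force'],o['force'])
go(.5049,-.2443,o['tool_pos'][2],101)
s=vision.read_camera('scene')['image'][100:330,80:360,::-1]; cv2.imwrite('pics/p7.png',cv2.resize(s,(700,575)))
```

```text
38.6 [ 0.55690197 -0.01260006  0.08430411] [ 1.79980530e+02 -1.78341251e-03  1.01004785e+02] 0.04975704764289143 19.99972751364112 [-0.18936044  0.49790174 -0.34547575]
xyz [-217.5  -95.3   -0. ] rot [ 0. -0.  0.]
```

View pics/p7.png

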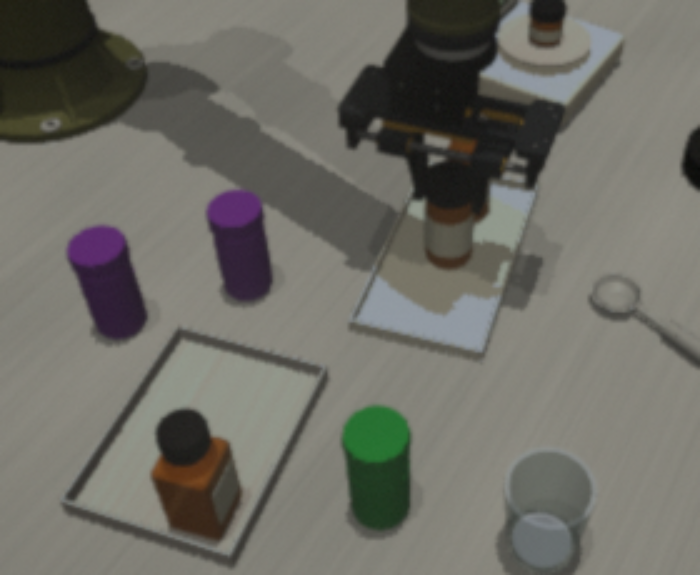

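>>> drive_tool([
  {"x": 0,"y": 0,"z": -5,"rx": 0,"ry": 0,"rz": 0,"fingers": 1},
  {"x": 0,"y": 0,"z": -20,"rx": 0,"ry": 0,"rz": 0,"fingers": 1},
  {"x": 0,"y": 0,"z": -50,"rx": 0,"ry": 0,"rz": 0,"fingers": 1},
  {"x": 0,"y": 0,"z": -90,"rx": 0,"ry": 0,"rz": 0,"fingers": 1},
  {"x": -10,"y": -5,"z": -120,"rx": 0,"ry": 0,"rz": 0,"fingers": 1},
  {"x": -40,"y": -18,"z": -135,"rx": 0,"ry": 0,"rz": 0,"fingers": 1},
  {"x": -85,"y": -37,"z": -135,"rx": 0,"ry": 0,"rz": 0,"fingers": 1},
  {"x": -130,"y": -57,"z": -135,"rx": 0,"ry": 0,"rz": 0,"fingers": 1},
  {"x": -170,"y": -75,"z": -135,"rx": 0,"ry": 0,"rz": 0,"fingers": 1},
  {"x": -200,"y": -88,"z": -125,"rx": 0,"ry": 0,"rz": 0,"fingers": 1},
  {"x": -214,"y": -94,"z": -100,"rx": 0,"ry": 0,"rz": 0,"fingers": 1},
  {"x": -217.5,"y": -95,"z": -65,"rx": 0,"ry": 0,"rz": 0,"fingers": 1},
  {"x": -217.5,"y": -95,"z": -35,"rx": 0,"ry": 0,"rz": 0,"fingers": 1},
  {"x": -217.5,"y": -95,"z": -15,"rx": 0,"ry": 0,"rz": 0,"fingers": 1},
  {"x": -217.5,"y": -95,"z": -6,"rx": 0,"ry": 0,"rz": 0,"fingers": 1},
  {"x": -217.5,"y": -95,"z": -2,"rx": 0,"ry": 0,"rz": 0,"fingers": 1},
  {"x": -217.5,"y": -95,"z": 0,"rx": 0,"ry": 0,"rz": 0,"fingers": 1},
  {"x": -217.5,"y": -95,"z": 1,"rx": 0,"ry": 0,"rz": 0,"fingers": 1},
  {"x": -217.5,"y": -95,"z": 1,"rx": 0,"ry": 0,"rz": 0,"fingers": 1},
])

```text
time_s: 41.02
tool_pos: [0.5057, -0.2446, 0.0843]
tool_rot: [179.9, 0.0, 101.0]
force: [-0.6, 0.2, 2.8]
grip_width: 0.0492
grasp_force: 20.0
```

Run:
```python
from h import *
go(.5435,.0545,.22,101);go(.5435,.0545,.109,101)
```

```text
xyz [ 286.3   94.4 -135.7] rot [0.002 0.001 0.   ]
xyz [286.4  94.2 -24.7] rot [0.002 0.001 0.   ]
```

>>> drive_tool([
  {"x": 0,"y": 0,"z": 0,"rx": 0,"ry": 0,"rz": 0,"fingers": -1},
  {"x": 0,"y": 0,"z": 0,"rx": 0,"ry": 0,"rz": 0,"fingers": -1},
  {"x": 0,"y": 0,"z": 0,"rx": 0,"ry": 0,"rz": 0,"fingers": -1},
  {"x": 0,"y": 0,"z": -10,"rx": 0,"ry": 0,"rz": 0,"fingers": -1},
  {"x": 0,"y": 0,"z": -40,"rx": 0,"ry": 0,"rz": 0,"fingers": -1},
  {"x": 0,"y": 0,"z": -90,"rx": 0,"ry": 0,"rz": 0,"fingers": -1},
  {"x": 25,"y": 8,"z": -136,"rx": 0,"ry": 0,"rz": 0,"fingers": -1},
  {"x": 75,"y": 25,"z": -140,"rx": 0,"ry": 0,"rz": 0,"fingers": -1},
  {"x": 130,"y": 43,"z": -140,"rx": 0,"ry": 0,"rz": 0,"fingers": -1},
  {"x": 185,"y": 61,"z": -140,"rx": 0,"ry": 0,"rz": 0,"fingers": -1},
  {"x": 240,"y": 79,"z": -140,"rx": 0,"ry": 0,"rz": 0,"fingers": -1},
  {"x": 280,"y": 92,"z": -135,"rx": 0,"ry": 0,"rz": 0,"fingers": -1},
  {"x": 286.5,"y": 94.5,"z": -100,"rx": 0,"ry": 0,"rz": 0,"fingers": -1},
  {"x": 286.5,"y": 94.5,"z": -60,"rx": 0,"ry": 0,"rz": 0,"fingers": -1},
  {"x": 286.5,"y": 94.5,"z": -35,"rx": 0,"ry": 0,"rz": 0,"fingers": -1},
  {"x": 286.5,"y": 94.5,"z": -25,"rx": 0,"ry": 0,"rz": 0,"fingers": -1},
  {"x": 286.5,"y": 94.5,"z": -25,"rx": 0,"ry": 0,"rz": 0,"fingers": -1},
  {"x": 286.5,"y": 94.5,"z": -25,"rx": 0,"ry": 0,"rz": 0,"fingers": -1},
])

```text
time_s: 43.28
tool_pos: [0.5441, 0.055, 0.1096]
tool_rot: [179.9, -0.0, 101.0]
force: [-0.5, 0.5, -0.8]
grip_width: 0.0869
grasp_force: 0.0
```

>>> drive_tool([
  {"x": 0,"y": 0,"z": 0,"rx": 0,"ry": 0,"rz": 0,"fingers": 1},
  {"x": 0,"y": 0,"z": 0,"rx": 0,"ry": 0,"rz": 0,"fingers": 1},
  {"x": 0,"y": 0,"z": 0,"rx": 0,"ry": 0,"rz": 0,"fingers": 1},
  {"x": 0,"y": 0,"z": 0,"rx": 0,"ry": 0,"rz": 0,"fingers": 1},
  {"x": 0,"y": 0,"z": 0,"rx": 0,"ry": 0,"rz": 0,"fingers": 1},
  {"x": 0,"y": 0,"z": 0,"rx": 0,"ry": 0,"rz": 0,"fingers": 1},
  {"x": 0,"y": 0,"z": 0,"rx": 0,"ry": 0,"rz": 0,"fingers": 1},
  {"x": 0,"y": 0,"z": 0,"rx": 0,"ry": 0,"rz": 0,"fingers": 1},
  {"x": 0,"y": 0,"z": 0,"rx": 0,"ry": 0,"rz": 0,"fingers": 1},
  {"x": 0,"y": 0,"z": 0,"rx": 0,"ry": 0,"rz": 0,"fingers": 1},
], force=20)

```text
time_s: 44.52
tool_pos: [0.543, 0.055, 0.1082]
tool_rot: [-180.0, -0.0, 101.0]
force: [-0.3, 0.8, -0.8]
grip_width: 0.0279
grasp_force: 20.0
```

Run:
```python
from h import *
o=sensors.get_obs(); print(o['time_s'],o['tool_pos'],o['tool_rot'],o['grip_width'],o['grasp_force'],o['force'])
go(.4622,-.3107,o['tool_pos'][2],101)
```

```text
44.525 [0.54303648 0.05495029 0.10823217] [-1.79994586e+02 -1.63807896e-03  1.01004312e+02] 0.027943991048845443 19.99973640718963 [-0.30996502  0.82487543 -0.76437897]
xyz [-343.5 -149.1    0. ] rot [-0. -0.  0.]
```

>>> drive_tool([
  {"x": 0,"y": 0,"z": -5,"rx": 0,"ry": 0,"rz": 0,"fingers": 1},
  {"x": 0,"y": 0,"z": -20,"rx": 0,"ry": 0,"rz": 0,"fingers": 1},
  {"x": 0,"y": 0,"z": -60,"rx": 0,"ry": 0,"rz": 0,"fingers": 1},
  {"x": 0,"y": 0,"z": -105,"rx": 0,"ry": 0,"rz": 0,"fingers": 1},
  {"x": -20,"y": -9,"z": -140,"rx": 0,"ry": 0,"rz": 0,"fingers": 1},
  {"x": -55,"y": -24,"z": -155,"rx": 0,"ry": 0,"rz": 0,"fingers": 1},
  {"x": -100,"y": -43,"z": -155,"rx": 0,"ry": 0,"rz": 0,"fingers": 1},
  {"x": -150,"y": -65,"z": -155,"rx": 0,"ry": 0,"rz": 0,"fingers": 1},
  {"x": -200,"y": -87,"z": -155,"rx": 0,"ry": 0,"rz": 0,"fingers": 1},
  {"x": -250,"y": -108,"z": -155,"rx": 0,"ry": 0,"rz": 0,"fingers": 1},
  {"x": -295,"y": -128,"z": -155,"rx": 0,"ry": 0,"rz": 0,"fingers": 1},
  {"x": -330,"y": -143,"z": -150,"rx": 0,"ry": 0,"rz": 0,"fingers": 1},
  {"x": -343.5,"y": -149,"z": -125,"rx": 0,"ry": 0,"rz": 0,"fingers": 1},
  {"x": -343.5,"y": -149,"z": -85,"rx": 0,"ry": 0,"rz": 0,"fingers": 1},
  {"x": -343.5,"y": -149,"z": -45,"rx": 0,"ry": 0,"rz": 0,"fingers": 1},
  {"x": -343.5,"y": -149,"z": -18,"rx": 0,"ry": 0,"rz": 0,"fingers": 1},
  {"x": -343.5,"y": -149,"z": -6,"rx": 0,"ry": 0,"rz": 0,"fingers": 1},
  {"x": -343.5,"y": -149,"z": -1.5,"rx": 0,"ry": 0,"rz": 0,"fingers": 1},
  {"x": -343.5,"y": -149,"z": 0.5,"rx": 0,"ry": 0,"rz": 0,"fingers": 1},
  {"x": -343.5,"y": -149,"z": 1,"rx": 0,"ry": 0,"rz": 0,"fingers": 1},
])

```text
time_s: 47.02
tool_pos: [0.463, -0.311, 0.1082]
tool_rot: [179.9, 0.0, 101.0]
force: [-0.8, 0.6, 1.7]
grip_width: 0.0277
grasp_force: 20.0
```

>>> drive_tool([
  {"x": 0,"y": 0,"z": 0,"rx": 0,"ry": 0,"rz": 0,"fingers": 1},
  {"x": 0,"y": 0,"z": 0,"rx": 0,"ry": 0,"rz": 0,"fingers": 1},
])

```text
time_s: 47.28
tool_pos: [0.463, -0.3111, 0.1082]
tool_rot: [179.9, 0.0, 101.0]
force: [-0.2, 1.2, 4.2]
grip_width: 0.028
grasp_force: 20.0
```

>>> drive_tool([
  {"x": 0,"y": 0,"z": 0,"rx": 0,"ry": 0,"rz": 0,"fingers": -1},
  {"x": 0,"y": 0,"z": 0,"rx": 0,"ry": 0,"rz": 0,"fingers": -1},
  {"x": 0,"y": 0,"z": 0,"rx": 0,"ry": 0,"rz": 0,"fingers": -1},
  {"x": 0,"y": 0,"z": 0,"rx": 0,"ry": 0,"rz": 0,"fingers": -1},
  {"x": 0,"y": 0,"z": -10,"rx": 0,"ry": 0,"rz": 0,"fingers": -1},
  {"x": 0,"y": 0,"z": -40,"rx": 0,"ry": 0,"rz": 0,"fingers": -1},
  {"x": 0,"y": 0,"z": -95,"rx": 0,"ry": 0,"rz": 0,"fingers": -1},
  {"x": 0,"y": 0,"z": -150,"rx": 0,"ry": 0,"rz": 0,"fingers": -1},
  {"x": 50,"y": 20,"z": -170,"rx": 0,"ry": 0,"rz": 0,"fingers": -1},
  {"x": 110,"y": 45,"z": -170,"rx": 0,"ry": 0,"rz": 0,"fingers": -1},
  {"x": 165,"y": 70,"z": -170,"rx": 0,"ry": 0,"rz": 0,"fingers": -1},
  {"x": 220,"y": 95,"z": -170,"rx": 0,"ry": 0,"rz": 0,"fingers": -1},
  {"x": 240,"y": 105,"z": -170,"rx": 0,"ry": 0,"rz": 0,"fingers": -1},
  {"x": 240,"y": 105,"z": -170,"rx": 0,"ry": 0,"rz": 0,"fingers": -1},
  {"x": 240,"y": 105,"z": -170,"rx": 0,"ry": 0,"rz": 0,"fingers": -1},
])

```text
time_s: 49.15
tool_pos: [0.5193, -0.058, 0.2775]
tool_rot: [-180.0, 0.1, 100.8]
force: [1.1, -0.9, -0.1]
grip_width: 0.087
grasp_force: 0.0
```

Run:
```python
from h import *
t=vision.read_camera('top')['image'][195:275,325:425,::-1]; s=vision.read_camera('scene')['image'][205:325,100:220,::-1]
a=cv2.imread('pics/top0.png')[195:275,325:425]; b=cv2.imread('pics/scene0.png')[205:325,100:220]
r=lambda i:cv2.resize(i,(400,300),interpolation=cv2.INTER_CUBIC)
cv2.imwrite('pics/p8.png',np.vstack([np.hstack([r(a),r(t)]),np.hstack([r(b),r(s)])]))
```

```text
(no output)
```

View pics/p8.png

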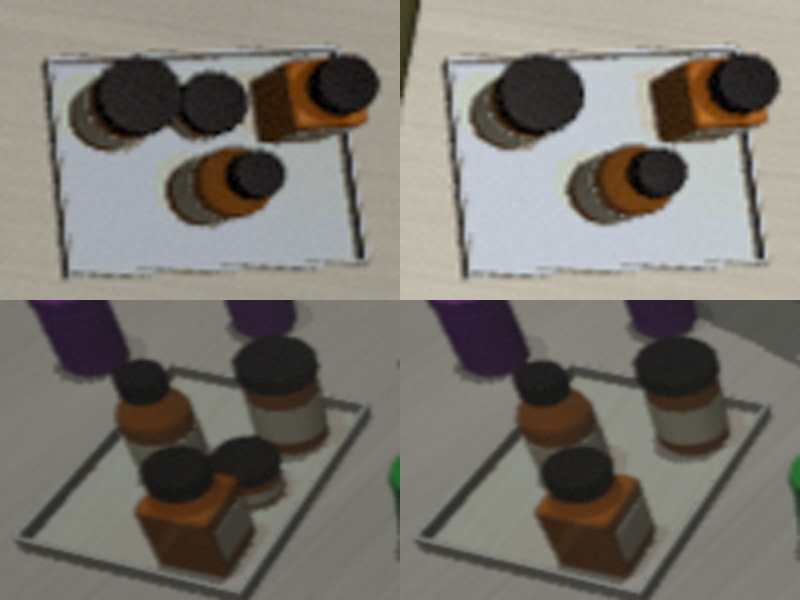

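The before (left) and after (right) views match to about a pixel: wide lid at (540,95) against (138,95), round cap at (658,172) against (256,172), and square cap at (745,83) against (345,83). All three are upright, and the small jar stood centred on the pan when I last looked.

```bash
python3 -c "
from cell import workorder
print(workorder.sign_off())"
```

```text
the job is handed in; nothing more can be done
None
```

The job is handed in at about 49 s of the 144 s allowed: the small jar stands centred on the balance pan, and the three tall pieces are upright back on their spots, matching the starting images to about a pixel; the sign-off returned no verdict.

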